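# Ice for an iced coffee: mug under the spout, cam lever up and held

## Task

Stand the mug upright on the worktop centred under the spout of the ice dispenser while its gate is still shut; then swing the cam lever up to its highest lift point, with the lever straight up and not over to the stop behind it, so that all five ice cubes run down into the mug. The lever springs back by itself: finish while still holding it steady at the highest point, with the mug still under the spout and the other things left where they are.

Things in the scene. Friction and masses are not known exactly. Their poses are not given: they have to be found in the camera images.
- dispenser: the ice dispenser: fixed white machine, 320 mm tall, with a square steel spout (54 x 52 mm outside, lower edge 115 mm up) hanging over the worktop in front. Origin: on the worktop below the spout's middle. x: back into the machine (spout's front face at x -0.028, foot plate from x 0.065), y: to the side with the lever, z up. May stand turned by up to 0.2 rad
- spout (a point): middle of the spout's open lower end, 115 mm above the worktop; the ice drops straight down from here
- lever (a joint): cam lever angle (rad): 0 at rest, pointing to the robot and 20 deg below level; grows as it swings up and back. Its eccentric disc lifts the gate by 26 mm x (sin(angle - 20 deg) + sin 20 deg): highest, 35 mm, at 1.92 (lever straight up), sinking again to the stop at 2.37. A spring drives it back to rest (about 3 N at the grip at rest, 4 to 5 N at the top)
- lever_grip (a point): middle of the lever's black round grip, a bar 18 mm thick, 65 mm long, along the dispenser's y, 100 mm from the axle; the lever's arm joins its inner end, 37 mm from here towards the machine. It can turn between the fingers as the lever swings. In the dispenser's frame: (-0.034, 0.114, 0.146) at rest, (0.060, 0.114, 0.280) with the lever straight up
- lever_axle (a point): point on the axle line of the lever, level with the middle of the grip: (0.060, 0.114, 0.180) in the dispenser's frame; the axle runs along the dispenser's y
- mug: the only mug: loose, about 0.3 kg, 96 mm tall, bowl 86 mm across outside and about 70 mm inside the rim. Origin: underside, 16 mm from the bowl's axis towards the handle. The bowl's axis is at y = +0.016, the handle points along -y to y = -0.059
- mug_mouth (a point): middle of the mug's rim, on the bowl's axis, 96 mm above its underside
- mug_handle (a point): middle of the mug's handle, 60 mm above its underside and 63 mm from the bowl's axis; the handle stands in the mug's y-z plane, reaches from 17 to 89 mm height, and takes fingers closing along the mug's x as a solid web 30 mm thick
- ice_0: ice cube, 22 mm, origin at its centre; five of them wait in the hopper on a slick chute behind the closed gate
- ice_1: ice cube, 22 mm, origin at its centre; five of them wait in the hopper on a slick chute behind the closed gate
- ice_2: ice cube, 22 mm, origin at its centre; five of them wait in the hopper on a slick chute behind the closed gate
- ice_3: ice cube, 22 mm, origin at its centre; five of them wait in the hopper on a slick chute behind the closed gate
- ice_4: ice cube, 22 mm, origin at its centre; five of them wait in the hopper on a slick chute behind the closed gate
- glass: bystander: drinking glass, 81 mm wide, 93 mm tall
- lemon: bystander: lemon, 70 x 51 x 50 mm
- tin: bystander: food tin, 75 mm wide, 58 mm tall
- peeler: bystander: peeler, 170 x 25 x 18 mm, at the front of the worktop
- spoon: bystander: spoon, 199 x 40 x 18 mm, at the front of the worktop
- scissors: bystander: scissors, 199 x 87 x 9 mm, at the front of the worktop

How it is judged:
By the outcome, as a careful person would: the job done as asked, in the order asked, and still so for the second after the job is handed in, while the arm keeps its last pose, push and grip.
It also fails if it takes over 53 s, if anything falls off the work surface, if the arm or the gripper's body presses on something with over 40 N, if the wrist force passes 120 N, or if a joint passes its speed limit or range.

## Robot

A 6-joint arm with a two-finger parallel gripper is mounted at the origin on a cart in front of the work surface, level with it; the furniture and walls round the work are solid. World frame = base frame: x ahead of the robot, y to its left, z up, the work surface at z = 0. Lengths are in m, angles in rad, forces in N, time in s.
With the tool pointing down it reaches from about 0.375 to 0.9 m from the base axis. Payload 3.1 kg.
Tool frame: the origin (TCP) lies on the centre line of the jaws, within the pads' length; the fingertips stand 14 mm ahead of it and the grasp point (between the pads) lies 5 mm behind it; z points along the fingers, y is the line along which they close (so a half turn about z gives the same grasp; the last joint's range is limited). The gripper opens to 87 mm and grips with 3 to 60 N. Pads are 19 mm wide; open, the fingers measure 117 mm over their backs; the gripper's body (75 mm by 190 mm) begins 51 mm behind the grasp point.
Start: joints at [0.993, 0.527, 1.433, -0, 1.181, -0.178], TCP at [0.243, 0.576, 0.211] pointing down, gripper open.
Joint ranges: [-3.08, 3.08], [-0.75, 2.2], [0.22, 2.44], [-1.43, 4.57], [0, 2.65], [-2.85, 2.85]. Speed limits (rad/s): [2.79, 2.79, 3.14, 3.14, 3.14, 3.14].

## Interface

Orientations are given as a unit quaternion [x, y, z, w].
In Python, from rig import robot gives the robot as it stands.
- The arm moves only by the tool move_arm, never from a script. Its argument "commands" is a list of rows, each an object with "hand": the finger opening in cm, from 0 to 8.7; "travel": the shift along the tool's x, y, z in cm, a list of three; "twist": the turn, a rotation vector about the tool's x, y, z in degrees, a list of three. In form: [{"hand": hand, "travel": [dx, dy, dz], "twist": [wx, wy, wz]}, ...]. A call has 1 to 5 rows; each row shifts and turns the commanded pose from where the row before left it, along the tool's axes as they then stand; what a row does not reach is not made up. A row lasts 1/12 s, in which the tool goes at most 41.7 mm and 7.16 degrees, less where a joint would pass 70% of its speed; a pose out of reach is approached as far as the arm can. A call is refused whole if a number of a shift passes 4.17 or a number of a turn 7.16, either way. A call with a gripper value outside its range is refused whole. The fingers move at their own pace and stop on an object; "force" is the grip in N (left out, the last holds). Time passes only in rows, so rows that do not move let the fingers close. It gives the time, the measured TCP pose, the force, the opening and the grip force at its end, in the units of the state.
- robot.get_obs(): the state, without advancing time (a new reading comes with each control period).
- robot.camera(name): name is "scene" or "top" or "wrist"; returns a dict with "frame" (420x560x3 uint8, red, green, blue), "fov_y" (degrees; the focal length in pixels is half the picture's height over the tangent of half this angle, whatever the lens; pixels are square), "cx", "cy" (the principal point, pixels), "k1" (the pictures are not rectified: a ray, as slopes to the right and down, at radius r is drawn at 1 + k1 r^2 times it, then the intrinsics apply), "extrinsics" (4x4, takes a point from camera to world coordinates); the wrist camera has in their place "T_tool_cam" (4x4, takes a point from camera to tool coordinates, whose origin is the TCP and whose axes are the flange's). Camera axes: x right, y down, z forward; pixel columns grow to the right and rows downward; lengths in m; the calibration is good to about 2 mm. A picture is of the moment at which its call begins: read the wrist's pose just before it. There is no depth.
- robot.hand_in(): hands the job in; it is judged then, once.
The state is a dict: "time": time; "q": joint angles; "joint_velocities": joint speeds; "joint_torque": joint torques, N m; "position": TCP position; "tool_rot": TCP orientation; "ft_force": force on the tool from outside, world axes, zero at the start; "moment": the same for the moment, N m; "grip_width": finger opening in m; "grip_force": force on a finger pad.
Only numpy, scipy, OpenCV 4.12 (cv2) and the standard library are available. Lean on these libraries where they do the work, as an engineer would, in place of code of your own. Each camera call takes 0.05 s, during which the arm holds its last target. There are 200 camera calls.

## Working session

There is one attempt and no reset: what is moved stays moved. The work goes in short steps, Python scripts to look and compute and a tool call to move; the robot and the scene stay as the last step left them, time stands still between calls to the robot, and variables do not carry over. Pictures are saved under pics/ and viewed, at most 10 in all, crops included, and the job is handed in when it is done.

Besides the shell and the picture viewer there is one more tool, called after "Emit:" as name([rows], argument=value, ...), one row to a line, values as JSON. move_arm: Moves the arm, as the interface text tells. Its arguments: {"type":"object","properties":{"commands":{"type":"array"},"force":{"type":"number"}},"required":["commands"]}

```bash
mkdir -p pics; ls; python3 - <<'E'
from rig import robot
import cv2,numpy as np
o=robot.get_obs();print({k:np.round(v,3).tolist() for k,v in o.items()})
for n in("scene","top"):
    c=robot.camera(n);cv2.imwrite(f"pics/{n}0.png",c["frame"][:,:,::-1]);print(n,c["fov_y"],c["cx"],c["cy"],c["k1"],np.round(c["extrinsics"],3).tolist())
E
```

```text
pics
{'time': 0.0, 'q': [0.992, 0.528, 1.434, 0.0, 1.181, -0.179], 'joint_velocities': [-0.001, 0.001, 0.0, -0.001, 0.001, 0.0], 'joint_torque': [-0.0, -44.005, -17.659, 0.063, 0.058, -0.0], 'position': [0.243, 0.575, 0.21], 'tool_rot': [0.199, 0.98, -0.001, -0.0], 'ft_force': [0.57, -0.448, -0.735], 'moment': [-0.022, 0.005, -0.005], 'grip_force': 0.0, 'grip_width': 0.087}
scene 56.52853528158581 278.35296334133733 203.07864380259647 0.016013381791604817 [[0.92, -0.215, 0.327, 0.271], [-0.391, -0.556, 0.734, -0.721], [0.024, -0.803, -0.596, 0.737], [0.0, 0.0, 0.0, 1.0]]
top 46.87672710208454 283.65681203721084 213.78826240758687 -0.03097808450571506 [[-0.02, -0.995, 0.094, 0.442], [-1.0, 0.018, -0.022, -0.033], [0.021, -0.094, -0.995, 1.4], [0.0, 0.0, 0.0, 1.0]]
```

View pics/scene0.png

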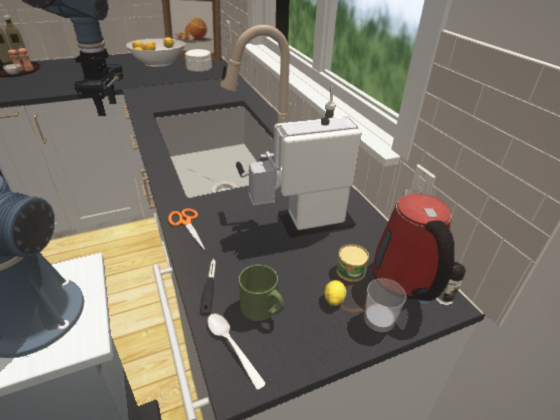

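View pics/top0.png

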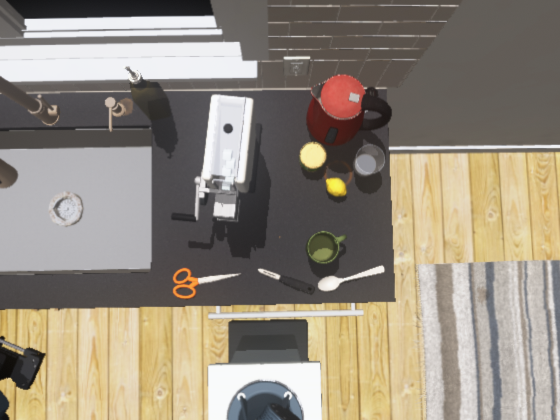

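The scene view shows the mug at about (260,293) with its handle toward lower right, the spout at (262,182) and the grip at (239,168). In the top view the mug is at (323,248) with its handle toward (342,238), the spout at (227,205) and the grip at (183,217).

```bash
cat > h.py <<'E'
import numpy as np,cv2
from rig import robot
from scipy.spatial.transform import Rotation as R
def K(c):
    f=c["frame"].shape[0]/2/np.tan(np.radians(c["fov_y"])/2)
    return np.array([[f,0,c["cx"]],[0,f,c["cy"]],[0,0,1.]]),np.array([c["k1"],0,0,0.])
def ext(c,o=None):
    if "extrinsics" in c: return np.array(c["extrinsics"])
    T=np.eye(4);T[:3,:3]=R.from_quat(o["tool_rot"]).as_matrix();T[:3,3]=o["position"];return T@np.array(c["T_tool_cam"])
def rays(c,px,E):
    k,d=K(c);p=cv2.undistortPoints(np.float64(px).reshape(-1,1,2),k,d)[:,0]
    v=np.c_[p,np.ones(len(p))]@E[:3,:3].T
    return E[:3,3],v
def plane(c,px,z,E=None):
    o,v=rays(c,px,ext(c) if E is None else E);return o+v*((z-o[2])/v[:,2])[:,None]
def proj(c,P,E=None):
    E=ext(c) if E is None else E;W=np.linalg.inv(E);k,d=K(c)
    return cv2.projectPoints(np.float64(P).reshape(-1,3),cv2.Rodrigues(W[:3,:3])[0],W[:3,3],k,d)[0][:,0]
def tri(a,pa,b,pb,Ea=None,Eb=None):
    o1,v1=rays(a,[pa],ext(a) if Ea is None else Ea);o2,v2=rays(b,[pb],ext(b) if Eb is None else Eb)
    A=np.c_[v1[0],-v2[0]];s=np.linalg.lstsq(A,o2-o1,rcond=None)[0]
    p,q=o1+s[0]*v1[0],o2+s[1]*v2[0];return (p+q)/2,np.linalg.norm(p-q)
E
python3 - <<'E'
from h import *
import pickle
S=robot.camera("scene");T=robot.camera("top");pickle.dump((S,T),open("c.pkl","wb"))
t=cv2.resize(T["frame"][85:295,160:360,::-1],None,fx=2.8,fy=2.8,interpolation=2)
s=cv2.resize(S["frame"][105:335,215:375,::-1],None,fx=2.55,fy=2.55,interpolation=2)
cv2.imwrite("pics/crop.png",np.hstack([t[:586],np.zeros((586,0,3),np.uint8)]));cv2.imwrite("pics/crops.png",s)
for n,c in(("S",S),("T",T)):
    h=cv2.cvtColor(c["frame"],cv2.COLOR_RGB2HSV)
    m=cv2.inRange(h,(30,60,20),(50,255,150))
    nn,l,st,ce=cv2.connectedComponentsWithStats(m)
    for i in range(1,nn):
        if st[i,4]>60: print(n,st[i],ce[i])
E
```

```text
S [ 287    0   29   59 1294] [300.82148377  26.80370943]
S [ 331   24   81   89 3797] [370.34922307  66.94469318]
S [337 258  27  21 109] [345.62385321 269.79816514]
S [ 239  264   45   57 1946] [258.99948613 292.10842754]
S [347 264  20  11  72] [356.26388889 270.33333333]
T [306 231  41  33 899] [323.51279199 246.64627364]
```

View pics/crop.png

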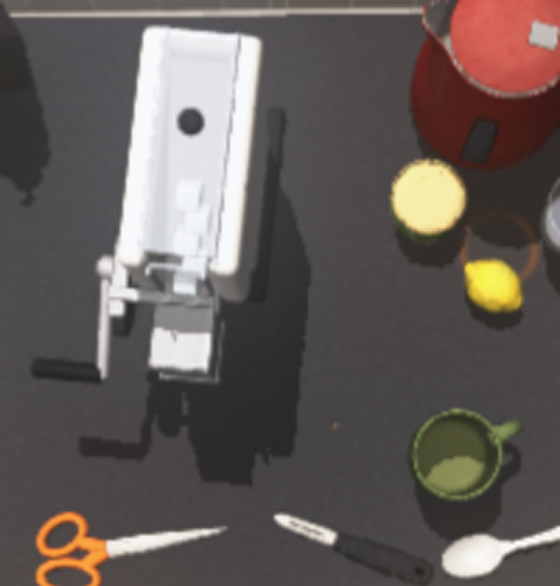

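View pics/crops.png

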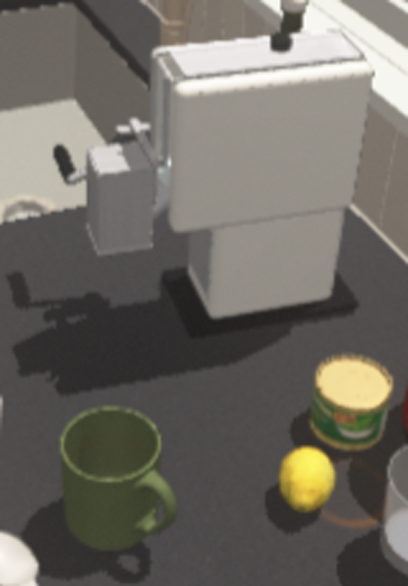

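Crop readings: in the top crop, the body edges run (147,30)→(120,262) and (262,42)→(240,270), the grip spans (33,368)–(103,375) and the mug rim is centred near (456,454). In the scene crop, the spout's lower corners are (92,240), (102,252) and (153,240), and the grip is at (65,162).

```bash
python3 - <<'E'
from h import *
import pickle
S,T=pickle.load(open("c.pkl","rb"))
t=lambda u,v:(160+u/2.8-.3,85+v/2.8-.3)
s=lambda u,v:(215+u/2.55-.3,105+v/2.55-.3)
np.set_printoptions(precision=4,suppress=True)
print("bodyedges");
for a,b in(((147,30),(120,262)),((262,42),(240,270))):
    p=plane(T,[t(*a),t(*b)],.32);d=p[0]-p[1];print(p[:,:2].tolist(),np.arctan2(d[1],d[0]))
print("spout corners",plane(S,[s(92,240),s(102,252),s(153,240)],.115))
print("grip T@.146",plane(T,[t(33,368),t(103,375)],.146)); print("grip tri",tri(S,s(65,162),T,t(67,371)))
# grip mask tests
h=cv2.cvtColor(T["frame"],cv2.COLOR_RGB2HSV);m=cv2.inRange(h,(30,60,20),(50,255,150))
n,l,st,ce=cv2.connectedComponentsWithStats(m);i=np.argmax(st[1:,4])+1;m=np.uint8(l==i)*255
cs,_=cv2.findContours(m,cv2.RETR_EXTERNAL,cv2.CHAIN_APPROX_NONE);c=cs[0]
hull=c[:,0]; P=plane(T,hull,.096)
op=cv2.morphologyEx(cv2.drawContours(np.zeros_like(m),[c],-1,255,-1),cv2.MORPH_OPEN,cv2.getStructuringElement(2,(15,15)))
c2=max(cv2.findContours(op,cv2.RETR_EXTERNAL,cv2.CHAIN_APPROX_NONE)[0],key=len)[:,0]
Q=plane(T,c2,.096);(x,y),r=cv2.minEnclosingCircle(np.float32(Q[:,:2]*1000));print("rim circle",x,y,r)
A=np.c_[2*Q[:,:2],np.ones(len(Q))];k=np.linalg.lstsq(A,(Q[:,:2]**2).sum(1),rcond=None)[0];print("lsq",k[:2],np.sqrt(k[2]+k[0]**2+k[1]**2))
hp=t(516,425);H=plane(T,[hp],.085);print("handle tip",H)
print("rim centre manual",plane(T,[t(456,453)],.096))
# scene check of rim centre
print("scene rim centre",plane(S,[s(111,445)],.096), "rimTB",plane(S,[s(111,408),s(111,482)],.096))
for nm,px in(("tin",(428,197)),("lemon",(493,286))): print(nm,plane(T,[t(*px)],.04))
E
```

```text
bodyedges
[[0.8192975810630483, 0.10082647520159901], [0.6273739965042198, 0.12344837093569982]] -0.11732793152730409
[[0.8077661357549237, 0.006873334529594183], [0.6191909903435397, 0.027154556874755827]] -0.10713799624779687
spout corners [[0.5501 0.0906 0.115 ]
 [0.5525 0.0667 0.115 ]
 [0.6105 0.0672 0.115 ]]
grip T@.146 [[0.5594 0.2295 0.146 ]
 [0.5517 0.1648 0.146 ]]
grip tri (array([0.5563, 0.1973, 0.1491]), np.float64(0.0012440937439521574))
rim circle 475.4010314941406 -165.96766662597656 46.29390335083008
lsq [ 0.4731 -0.1659] 0.043176640851555086
handle tip [[ 0.5008 -0.2259  0.085 ]]
rim centre manual [[ 0.4745 -0.1655  0.096 ]]
scene rim centre [[ 0.4728 -0.1711  0.096 ]] rimTB [[ 0.4882 -0.1302  0.096 ]
 [ 0.4586 -0.2089  0.096 ]]
tin [[ 0.7373 -0.1499  0.04  ]]
lemon [[ 0.6444 -0.2136  0.04  ]]
```

```bash
cat > plan.py <<'E'
from h import *
import json,sys
from scipy.spatial.transform import Slerp
def rot(th,al):
    """handle-type pose: closes horizontally; handle azimuth th, tilt al from vertical (deg)"""
    t,a=np.radians([th,al]);h=np.array([np.cos(t),np.sin(t),0])
    z=-h*np.sin(a)-np.array([0,0,np.cos(a)]);y=np.array([-h[1],h[0],0]);return R.from_matrix(np.c_[np.cross(y,z),y,z])
def lev(az,al):
    """closes in the vertical plane of azimuth az, tilt al forward from vertical"""
    t,a=np.radians([az,al]);h=np.array([np.cos(t),np.sin(t),0])
    z=h*np.sin(a)-np.array([0,0,np.cos(a)]);y=h*np.cos(a)+np.array([0,0,np.sin(a)]);return R.from_matrix(np.c_[np.cross(y,z),y,z])
def plan(wps,hand,start=None,vmax=.039,wmax=6.8,nmin=1):
    o=robot.get_obs();p,r=(np.array(o["position"]),R.from_quat(o["tool_rot"])) if start is None else start
    rows=[]
    for P,Q in wps:
        P=np.array(P);w=np.degrees((r.inv()*Q).magnitude())
        n=max(nmin,int(np.ceil(max(np.linalg.norm(P-p)/vmax,w/wmax))))
        sl=Slerp([0,1],R.concatenate([r,Q]));p0=p
        for i in range(1,n+1):
            tp,tr=p0+(P-p0)*i/n,sl(i/n)
            d=np.round(r.inv().apply(tp-p)*100,2);t=np.round(np.degrees((r.inv()*tr).as_rotvec()),1)
            p=p+r.apply(d/100);r=r*R.from_rotvec(np.radians(t));rows.append((d.tolist(),t.tolist()))
    for i in range(0,len(rows),5): print("[%s]"%",".join('{"hand":%g,"travel":%s,"twist":%s}'%(hand,a,b) for a,b in rows[i:i+5]))
    return p,r
E
python3 - <<'E'
from plan import *
th=-65.7;h=np.array([.4115,-.9114,0]);ax=np.array([.474,-.166,0])
Q=rot(th,40);z=Q.apply([0,0,1]);g=ax+.063*h+[0,0,.06]+.005*z
print(g,g-.1*z)
plan([([.36,.35,.26],rot(-40,0)),([.43,.05,.27],rot(-60,0)),([.47,-.15,.27],rot(th,10)),(g-.1*z,Q)],8.7)
E
```

```text
[ 0.49860192 -0.22048901  0.05616978] [ 0.52505355 -0.27907288  0.13277422]
[{"hand":8.7,"travel":[-2.79, -2.32, -0.7],"twist":[-0.0, -0.0, 2.4]},{"hand":8.7,"travel":[-2.89, -2.19, -0.71],"twist":[-0.0, -0.0, 2.5]},{"hand":8.7,"travel":[-2.98, -2.07, -0.7],"twist":[-0.0, -0.0, 2.4]},{"hand":8.7,"travel":[-3.06, -1.94, -0.71],"twist":[-0.0, 0.0, 2.5]},{"hand":8.7,"travel":[-3.15, -1.81, -0.7],"twist":[-0.1, 0.0, 2.4]}]
[{"hand":8.7,"travel":[-3.22, -1.67, -0.71],"twist":[0.0, -0.0, 2.5]},{"hand":8.7,"travel":[-3.29, -1.53, -0.71],"twist":[0.0, -0.0, 2.4]},{"hand":8.7,"travel":[-3.08, -2.31, -0.13],"twist":[0.0, -0.0, 2.5]},{"hand":8.7,"travel":[-3.18, -2.17, -0.12],"twist":[0.0, -0.0, 2.5]},{"hand":8.7,"travel":[-3.27, -2.03, -0.13],"twist":[0.0, -0.0, 2.5]}]
[{"hand":8.7,"travel":[-3.36, -1.89, -0.12],"twist":[0.0, -0.0, 2.5]},{"hand":8.7,"travel":[-3.43, -1.74, -0.13],"twist":[0.0, -0.0, 2.5]},{"hand":8.7,"travel":[-3.51, -1.59, -0.12],"twist":[0.0, -0.0, 2.5]},{"hand":8.7,"travel":[-3.57, -1.43, -0.13],"twist":[0.0, -0.0, 2.5]},{"hand":8.7,"travel":[-3.64, -1.28, -0.12],"twist":[0.0, -0.0, 2.5]}]
[{"hand":8.7,"travel":[-3.22, -1.09, -0.0],"twist":[-0.1, 1.7, 0.9]},{"hand":8.7,"travel":[-3.23, -1.04, -0.1],"twist":[-0.1, 1.6, 1.0]},{"hand":8.7,"travel":[-3.25, -0.98, -0.19],"twist":[-0.0, 1.7, 0.9]},{"hand":8.7,"travel":[-3.26, -0.93, -0.29],"twist":[-0.1, 1.7, 1.0]},{"hand":8.7,"travel":[-3.26, -0.87, -0.39],"twist":[-0.1, 1.6, 0.9]}]
[{"hand":8.7,"travel":[-3.26, -0.82, -0.48],"twist":[-0.1, 1.7, 1.0]},{"hand":8.7,"travel":[-2.7, -0.05, 1.85],"twist":[0.0, 5.0, -0.0]},{"hand":8.7,"travel":[-2.85, -0.05, 1.6],"twist":[0.0, 5.0, -0.0]},{"hand":8.7,"travel":[-2.98, -0.05, 1.35],"twist":[0.0, 5.0, -0.0]},{"hand":8.7,"travel":[-3.09, -0.04, 1.08],"twist":[0.0, 5.0, -0.0]}]
[{"hand":8.7,"travel":[-3.17, -0.05, 0.81],"twist":[0.0, 5.0, -0.0]},{"hand":8.7,"travel":[-3.23, -0.05, 0.53],"twist":[0.0, 5.0, -0.0]}]
```

Emit:
move_arm([
  {"hand": 8.7, "travel": [-2.8, -2.3, -0.7], "twist": [0, 0, 2.4]},
  {"hand": 8.7, "travel": [-2.9, -2.2, -0.7], "twist": [0, 0, 2.5]},
  {"hand": 8.7, "travel": [-3.0, -2.1, -0.7], "twist": [0, 0, 2.4]},
  {"hand": 8.7, "travel": [-3.1, -1.9, -0.7], "twist": [0, 0, 2.5]},
  {"hand": 8.7, "travel": [-3.2, -1.8, -0.7], "twist": [0, 0, 2.4]},
])

```text
time: 0.62
position: [0.3283, 0.4128, 0.2462]
tool_rot: [0.302, 0.953, -0.0, -0.0]
ft_force: [1.1, 0.1, 0.0]
grip_width: 0.0871
grip_force: 0.0
```

Emit:
move_arm([
  {"hand": 8.7, "travel": [-3.2, -1.7, -0.7], "twist": [0, 0, 2.5]},
  {"hand": 8.7, "travel": [-3.3, -1.5, -0.7], "twist": [0, 0, 2.4]},
  {"hand": 8.7, "travel": [-3.1, -2.3, -0.1], "twist": [0, 0, 2.5]},
  {"hand": 8.7, "travel": [-3.2, -2.2, -0.1], "twist": [0, 0, 2.5]},
  {"hand": 8.7, "travel": [-3.3, -2.0, -0.1], "twist": [0, 0, 2.5]},
])

```text
time: 1.03
position: [0.3884, 0.2354, 0.2633]
tool_rot: [0.404, 0.915, 0.0, 0.0]
ft_force: [1.8, -0.9, -0.3]
grip_width: 0.0867
grip_force: 0.0
```

Emit:
move_arm([
  {"hand": 8.7, "travel": [-3.4, -1.9, -0.1], "twist": [0, 0, 2.5]},
  {"hand": 8.7, "travel": [-3.4, -1.7, -0.1], "twist": [0, 0, 2.5]},
  {"hand": 8.7, "travel": [-3.5, -1.6, -0.1], "twist": [0, 0, 2.5]},
  {"hand": 8.7, "travel": [-3.6, -1.4, -0.1], "twist": [0, 0, 2.5]},
  {"hand": 8.7, "travel": [-3.6, -1.3, -0.1], "twist": [0, 0, 2.5]},
])

```text
time: 1.45
position: [0.4323, 0.048, 0.2683]
tool_rot: [0.501, 0.865, 0.0, 0.0]
ft_force: [1.0, 0.6, -0.0]
grip_width: 0.0872
grip_force: 0.0
```

Emit:
move_arm([
  {"hand": 8.7, "travel": [-3.2, -1.1, 0], "twist": [-0.1, 1.7, 0.9]},
  {"hand": 8.7, "travel": [-3.2, -1.0, -0.1], "twist": [-0.1, 1.6, 1.0]},
  {"hand": 8.7, "travel": [-3.3, -1.0, -0.2], "twist": [0, 1.7, 0.9]},
  {"hand": 8.7, "travel": [-3.3, -0.9, -0.3], "twist": [-0.1, 1.7, 1.0]},
  {"hand": 8.7, "travel": [-3.3, -0.9, -0.4], "twist": [-0.1, 1.6, 0.9]},
])

```text
time: 1.87
position: [0.4661, -0.1193, 0.2686]
tool_rot: [0.534, 0.842, 0.04, -0.061]
ft_force: [1.0, 0.6, -0.2]
grip_width: 0.0871
grip_force: 0.0
```

Emit:
move_arm([
  {"hand": 8.7, "travel": [-3.3, -0.8, -0.5], "twist": [-0.1, 1.7, 1.0]},
  {"hand": 8.7, "travel": [-2.7, -0.1, 1.0], "twist": [0, 5, 0]},
  {"hand": 8.7, "travel": [-2.9, -0.1, 0.7], "twist": [0, 5, 0]},
  {"hand": 8.7, "travel": [-3.0, 0, 0.4], "twist": [0, 5, 0]},
  {"hand": 8.7, "travel": [-3.1, 0, 0.1], "twist": [0, 5, 0]},
])

```text
time: 2.28
position: [0.5149, -0.2496, 0.2116]
tool_rot: [0.524, 0.811, 0.142, -0.218]
ft_force: [1.4, -0.4, 0.1]
grip_width: 0.0871
grip_force: 0.0
```

```bash
python3 - <<'E'
from plan import *
import pickle
o=robot.get_obs();c=robot.camera("wrist");cv2.imwrite("pics/w1.png",c["frame"][:,:,::-1]);pickle.dump((o,c),open("w1.pkl","wb"))
E=ext(c,o);print(np.round(np.array(c["T_tool_cam"]),3).tolist(),np.round(o["q"],2),E[:3,3])
for th in(-60,-66,-72):
    t=np.radians(th);h=np.array([np.cos(t),np.sin(t),0])
    print(th,proj(c,[np.array([.474,-.166,.096])]+[np.array([.474,-.166,z])+r*h for r,z in((.043,.096),(.07,.085),(.075,.06))],E).round().tolist())
E
```

```text
[[0.0, -0.968, -0.253, 0.068], [1.0, -0.0, 0.0, -0.0], [-0.0, -0.253, 0.968, -0.174], [0.0, 0.0, 0.0, 1.0]] [-0.76  0.68  1.26  0.2   1.69 -1.2 ] [ 0.52632411 -0.2760928   0.39595746]
-60 [[282.0, 168.0], [286.0, 210.0], [289.0, 240.0], [289.0, 248.0]]
-66 [[282.0, 168.0], [281.0, 210.0], [281.0, 240.0], [281.0, 249.0]]
-72 [[282.0, 168.0], [277.0, 210.0], [274.0, 240.0], [274.0, 248.0]]
```

View pics/w1.png

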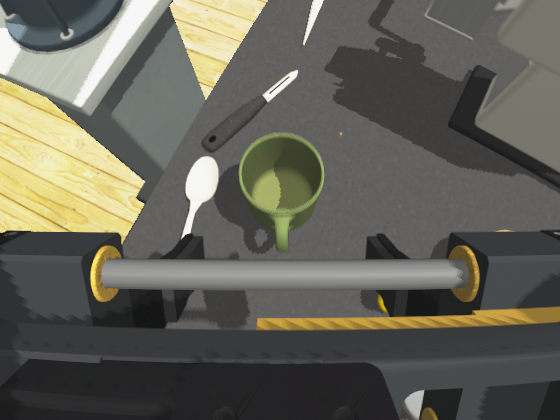

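The wrist view shows the mug rim centred at about (282,173) and the handle tip at (282,250). That matches the prediction for θ=-66° to about 5 px. The fingers straddle the handle line and the spoon is clear.

```bash
python3 - <<'E'
from plan import *
th=-65.7;h=np.array([.4115,-.9114,0]);ax=np.array([.4745,-.168,0])
Q=rot(th,40);z=Q.apply([0,0,1]);g=ax+.063*h+[0,0,.06]+.005*z
plan([(g-.085*z,Q),(g,Q)],8.7,vmax=.03)
E
```

```text
[{"hand":8.7,"travel":[-1.78, -0.04, 1.98],"twist":[0.0, 3.1, -0.2]},{"hand":8.7,"travel":[-1.89, -0.06, 1.87],"twist":[0.0, 3.2, -0.1]},{"hand":8.7,"travel":[-1.99, -0.05, 1.77],"twist":[0.0, 3.1, -0.2]},{"hand":8.7,"travel":[0.0, -0.0, 2.83],"twist":[0.0, 0.0, 0.0]},{"hand":8.7,"travel":[0.0, -0.0, 2.84],"twist":[0.0, 0.0, 0.0]}]
[{"hand":8.7,"travel":[0.0, -0.0, 2.83],"twist":[0.0, 0.0, 0.0]}]
```

Emit:
move_arm([
  {"hand": 8.7, "travel": [-1.8, -0.05, 2.0], "twist": [0, 3.1, -0.2]},
  {"hand": 8.7, "travel": [-1.9, -0.05, 1.9], "twist": [0, 3.2, -0.1]},
  {"hand": 8.7, "travel": [-2.0, -0.05, 1.8], "twist": [0, 3.1, -0.2]},
  {"hand": 8.7, "travel": [0, 0, 2.0], "twist": [0, 0, 0]},
  {"hand": 8.7, "travel": [0, 0, 2.0], "twist": [0, 0, 0]},
])

```text
time: 2.75
position: [0.509, -0.241, 0.0981]
tool_rot: [0.508, 0.792, 0.184, -0.284]
ft_force: [-0.0, 0.7, -0.4]
grip_width: 0.0868
grip_force: 0.0
```

Emit:
move_arm([
  {"hand": 8.7, "travel": [0, 0, 2.0], "twist": [0, 0, 0]},
  {"hand": 8.7, "travel": [0, 0, 1.5], "twist": [0, 0, 0]},
  {"hand": 8.7, "travel": [0, 0, 1.0], "twist": [0, 0, 0]},
  {"hand": 8.7, "travel": [0, 0, 0], "twist": [0, 0, 0]},
  {"hand": 8.7, "travel": [0, 0, 0], "twist": [0, 0, 0]},
])

```text
time: 3.17
position: [0.4981, -0.2146, 0.0672]
tool_rot: [0.507, 0.793, 0.184, -0.283]
ft_force: [-0.3, 0.2, 0.4]
grip_width: 0.0868
grip_force: 0.0
```

```bash
python3 - <<'E'
from plan import *
o=robot.get_obs();q=R.from_quat(o["tool_rot"]).as_matrix();p=np.array(o["position"]);gp=p-.005*q[:,2]
print(p,gp,q.round(3).tolist(),np.round(o["q"],2))
d=gp-np.array([.4745,-.168,.06]);print("handle radial/z",np.hypot(*d[:2]),gp[2],np.degrees(np.arctan2(d[1],d[0])))
c=robot.camera("scene");cv2.imwrite("pics/s1.png",cv2.resize(c["frame"][200:340,180:340,::-1],None,fx=3,fy=3))
E
```

```text
[ 0.49807486 -0.21456931  0.06716807] [ 0.49938453 -0.21746034  0.07103157] [[-0.326, 0.908, -0.262], [0.701, 0.418, 0.578], [0.635, 0.005, -0.773]] [-0.76  0.89  1.34  0.24  1.56 -1.28]
handle radial/z 0.05536754838363562 0.07103157259925877 -63.29208147009442
```

View pics/s1.png

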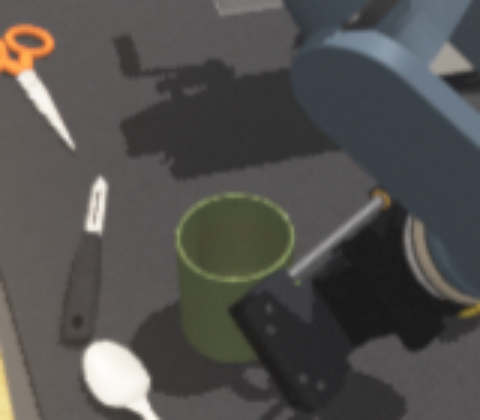

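The fingers straddle the handle, about 11 mm high and 8 mm too close to the bowl. I'll shift along tool -x, close, then lift.

Emit:
move_arm([
  {"hand": 8.7, "travel": [-1.2, 0, 0.1], "twist": [0, 0, 0]},
  {"hand": 4, "travel": [0, 0, 0], "twist": [0, 0, 0]},
  {"hand": 2, "travel": [0, 0, 0], "twist": [0, 0, 0]},
  {"hand": 0, "travel": [0, 0, 0], "twist": [0, 0, 0]},
  {"hand": 0, "travel": [0, 0, 0], "twist": [0, 0, 0]},
], force=35)

```text
time: 3.63
position: [0.5017, -0.2226, 0.0589]
tool_rot: [0.507, 0.793, 0.184, -0.282]
ft_force: [-0.3, -0.1, -0.4]
grip_width: 0.068
grip_force: 0.0
```

Emit:
move_arm([
  {"hand": 0, "travel": [0, 0, 0], "twist": [0, 0, 0]},
  {"hand": 0, "travel": [0, 0, 0], "twist": [0, 0, 0]},
  {"hand": 0, "travel": [0, 0, 0], "twist": [0, 0, 0]},
  {"hand": 0, "travel": [0, 0, 0], "twist": [0, 0, 0]},
])

```text
time: 3.97
position: [0.5016, -0.2224, 0.0588]
tool_rot: [0.507, 0.793, 0.184, -0.283]
ft_force: [1.0, -0.2, 0.5]
grip_width: 0.0417
grip_force: 0.0
```

```bash
python3 - <<'E'
from plan import *
import pickle
o=robot.get_obs();q=R.from_quat(o["tool_rot"]);p=np.array(o["position"]);gp=p-.005*q.as_matrix()[:,2]
print(p,gp,o["grip_width"],o["ft_force"])
# mug axis in tool frame: from top view rim
T=robot.camera("top");cv2.imwrite("pics/t1.png",T["frame"][200:290,270:390,::-1])
h=cv2.cvtColor(T["frame"],cv2.COLOR_RGB2HSV);m=cv2.inRange(h,(30,60,20),(50,255,150));ys,xs=np.nonzero(m[215:275,295:350]);
P=plane(T,np.c_[xs+295,ys+215],.096);print("T extents",P.min(0),P.max(0))
plan([(p+[0,0,.008],q)],0,vmax=.01)
E
```

```text
[ 0.50162579 -0.222351    0.05883233] [ 0.50293442 -0.2252425   0.06269584] 0.04172243256199852 [ 0.95568011 -0.2344538   0.46981529]Traceback (most recent call last):
  File "<stdin>", line 8, in <module>
  File "h.py", line 15, in plane
    o,v=rays(c,px,ext(c) if E is None else E);return o+v*((z-o[2])/v[:,2])[:,None]
        ~~~~^^^^^^^^^^^^^^^^^^^^^^^^^^^^^^^^^
  File "h.py", line 11, in rays
    k,d=K(c);p=cv2.undistortPoints(np.float64(px).reshape(-1,1,2),k,d)[:,0]
               ~~~~~~~~~~~~~~~~~~~^^^^^^^^^^^^^^^^^^^^^^^^^^^^^^^^^^^^
cv2.error: OpenCV(4.12.0) /io/opencv/modules/calib3d/src/undistort.dispatch.cpp:347: error: (-215:Assertion failed) CV_IS_MAT(_src) && CV_IS_MAT(_dst) && (_src->rows == 1 || _src->cols == 1) && (_dst->rows == 1 || _dst->cols == 1) && _src->cols + _src->rows - 1 == _dst->rows + _dst->cols - 1 && (CV_MAT_TYPE(_src->type) == CV_32FC2 || CV_MAT_TYPE(_src->type) == CV_64FC2) && (CV_MAT_TYPE(_dst->type) == CV_32FC2 || CV_MAT_TYPE(_dst->type) == CV_64FC2) in function 'cvUndistortPointsInternal'
```

Fingers still closing, so more rows, then a small lift.

Emit:
move_arm([
  {"hand": 0, "travel": [0, 0, 0], "twist": [0, 0, 0]},
  {"hand": 0, "travel": [0, 0, 0], "twist": [0, 0, 0]},
  {"hand": 0, "travel": [0, 0, 0], "twist": [0, 0, 0]},
  {"hand": 0, "travel": [0, 0, 0], "twist": [0, 0, 0]},
])

```text
time: 4.35
position: [0.5014, -0.2224, 0.0587]
tool_rot: [0.507, 0.793, 0.184, -0.283]
ft_force: [0.3, 1.4, -0.6]
grip_width: 0.0128
grip_force: 33.2
```

Emit:
move_arm([
  {"hand": 0, "travel": [0, 0, 0], "twist": [0, 0, 0]},
  {"hand": 0, "travel": [0.25, 0, -0.3], "twist": [0, 0, 0]},
  {"hand": 0, "travel": [0.25, 0, -0.3], "twist": [0, 0, 0]},
  {"hand": 0, "travel": [0, 0, 0], "twist": [0, 0, 0]},
])

```text
time: 4.68
position: [0.502, -0.2227, 0.0671]
tool_rot: [0.507, 0.793, 0.184, -0.282]
ft_force: [0.0, 0.4, -1.1]
grip_width: 0.013
grip_force: 33.1
```

```bash
python3 - <<'E'
from plan import *
o=robot.get_obs();q=R.from_quat(o["tool_rot"]);p=np.array(o["position"])
print(p,o["grip_width"],o["grip_force"],o["ft_force"])
c=robot.camera("wrist");cv2.imwrite("pics/w2.png",c["frame"][:,:,::-1])
E=ext(c,o)
h=cv2.cvtColor(c["frame"],cv2.COLOR_RGB2HSV);m=cv2.inRange(h,(30,50,20),(50,255,200))
n,l,st,ce=cv2.connectedComponentsWithStats(m);i=np.argmax(st[1:,4])+1;print(st[i],ce[i])
print(proj(c,[[.4745,-.168,.102]],E),np.array(c["T_tool_cam"])[:3,3])
E
```

```text
[ 0.50196555 -0.22271824  0.06712727] 0.012984770449900538 33.130564421298914 [ 0.00601808  0.39527577 -1.09218437]
[  209    73   151   187 20286] [283.39860002 155.46386671]
[[281.56221541 117.9911963 ]] [ 0.06786763 -0.00030026 -0.17393108]
```

View pics/w2.png

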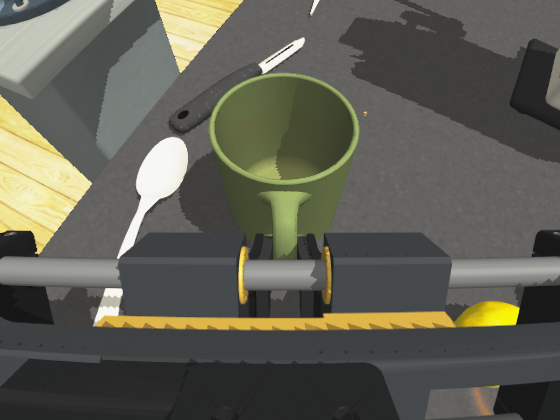

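The wrist view shows the handle held between the closed fingers, with the rim centred near (284,127). I'll lift a little further and check with the scene camera that the mug follows.

Emit:
move_arm([
  {"hand": 0, "travel": [0.6, 0, -0.8], "twist": [0, 0, 0]},
  {"hand": 0, "travel": [0.6, 0, -0.8], "twist": [0, 0, 0]},
  {"hand": 0, "travel": [0, 0, 0], "twist": [0, 0, 0]},
  {"hand": 0, "travel": [0, 0, 0], "twist": [0, 0, 0]},
])

```text
time: 5.07
position: [0.5027, -0.2242, 0.0876]
tool_rot: [0.508, 0.794, 0.184, -0.281]
ft_force: [0.2, -1.2, -0.7]
grip_width: 0.012
grip_force: 33.4
```

```bash
python3 - <<'E'
from plan import *
import pickle
S0,T0=pickle.load(open("c.pkl","rb"))
o=robot.get_obs();print(o["position"],o["grip_width"],o["ft_force"])
def st(c,lo,hi,roi):
    h=cv2.cvtColor(c["frame"],cv2.COLOR_RGB2HSV);m=cv2.inRange(h,lo,hi);y0,y1,x0,x1=roi;k=np.zeros_like(m);k[y0:y1,x0:x1]=m[y0:y1,x0:x1]
    n,l,s,ce=cv2.connectedComponentsWithStats(k);i=np.argmax(s[1:,4])+1;return s[i],ce[i].round(1)
S,T=robot.camera("scene"),robot.camera("top");pickle.dump((S,T),open("c2.pkl","wb"))
for a in(S0,S):print("S",st(a,(30,60,20),(50,255,150),(200,340,220,300)))
for a in(T0,T):print("T",st(a,(30,60,20),(50,255,150),(200,290,290,360)))
print(proj(S,[[.4745,-.168,.096],[.4745,-.168,.122],[.4745,-.168,0],[.4745,-.168,.026]]))
cv2.imwrite("pics/s2.png",cv2.resize(np.hstack([S["frame"][220:330,210:330,::-1],T["frame"][200:310,270:390,::-1]]),None,fx=3,fy=3))
E
```

```text
[ 0.50269674 -0.22422733  0.08764555] 0.011961369713527226 [ 0.23083847 -1.23300355 -0.68796399]
S (array([ 239,  264,   45,   57, 1946], dtype=int32), array([259. , 292.1]))
S (array([ 239,  265,   40,   57, 1455], dtype=int32), array([258.3, 288.7]))
T (array([306, 231,  41,  33, 899], dtype=int32), array([323.5, 246.6]))Traceback (most recent call last):
  File "<stdin>", line 10, in <module>
  File "<stdin>", line 7, in st
    return _wrapfunc(a, 'argmax', axis=axis, out=out, **kwds)
    return bound(*args, **kwds)
ValueError: attempt to get argmax of an empty sequence
```

The mug did not rise, so I'll look.

```bash
python3 - <<'E'
from plan import *
o=robot.get_obs();c=robot.camera("wrist");S=robot.camera("scene")
im=np.hstack([cv2.resize(c["frame"][60:340,150:430,::-1],(420,420)),cv2.resize(S["frame"][230:340,220:320,::-1],(380,420))])
cv2.imwrite("pics/w3.png",im);print(o["grip_width"],o["grip_force"],o["ft_force"])
E
```

```text
0.011941595679565795 33.39675101917237 [1.40418889 0.05257405 0.2375455 ]
```

View pics/w3.png

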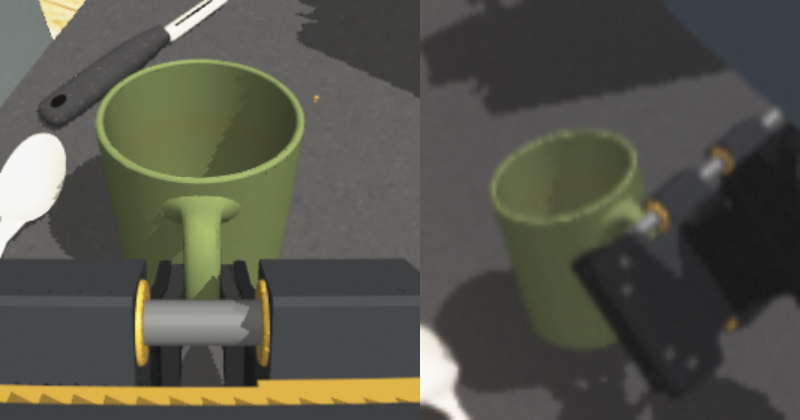

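The scene crop shows the mug tilting about the pad line: the bowl sags and one edge still rests on the worktop. I'll lower it, let it settle with a light grip, then slide it flat instead of lifting.

Emit:
move_arm([
  {"hand": 0, "travel": [-0.42, 0, 0.6], "twist": [0, 0, 0]},
  {"hand": 0, "travel": [-0.42, 0, 0.6], "twist": [0, 0, 0]},
  {"hand": 0, "travel": [-0.42, 0, 0.6], "twist": [0, 0, 0]},
  {"hand": 0, "travel": [-0.42, 0, 0.6], "twist": [0, 0, 0]},
  {"hand": 0, "travel": [0, 0, 0], "twist": [0, 0, 0]},
], force=15)

```text
time: 5.68
position: [0.5011, -0.2212, 0.0573]
tool_rot: [0.507, 0.793, 0.185, -0.283]
ft_force: [1.3, -3.0, 5.1]
grip_width: 0.0132
grip_force: 14.9
```

Emit:
move_arm([
  {"hand": 3, "travel": [0, 0, 0], "twist": [0, 0, 0]},
  {"hand": 3, "travel": [0, 0, 0], "twist": [0, 0, 0]},
  {"hand": 3, "travel": [0, 0, 0], "twist": [0, 0, 0]},
  {"hand": 3, "travel": [0, 0, 0], "twist": [0, 0, 0]},
  {"hand": 3, "travel": [0, 0, 0], "twist": [0, 0, 0]},
])

```text
time: 6.1
position: [0.5005, -0.2203, 0.0568]
tool_rot: [0.507, 0.793, 0.184, -0.284]
ft_force: [0.0, 0.1, 0.4]
grip_width: 0.0289
grip_force: 0.0
```

```bash
cat >> h.py <<'E'
def green(c,roi):
    h=cv2.cvtColor(c["frame"],cv2.COLOR_RGB2HSV);m=cv2.inRange(h,(28,50,15),(52,255,200));y0,y1,x0,x1=roi;k=np.zeros_like(m);k[y0:y1,x0:x1]=m[y0:y1,x0:x1]
    n,l,s,ce=cv2.connectedComponentsWithStats(k);i=np.argmax(s[1:,4])+1;return np.uint8(l==i)*255,s[i]
E
python3 - <<'E'
from plan import *
import pickle
S0,_=pickle.load(open("c.pkl","rb"))
o=robot.get_obs();q=R.from_quat(o["tool_rot"]).as_matrix();p=np.array(o["position"]);print(p,p-.005*q[:,2],o["grip_width"],o["ft_force"])
S=robot.camera("scene");w=robot.camera("wrist");pickle.dump((o,S,w),open("c3.pkl","wb"))
r=(240,340,225,300)
for c in(S0,S):print(green(c,r)[1])
m,s=green(w,(40,240,150,450));print("wrist",s);E=ext(w,o)
y0,x0=s[1],s[0]
cols=np.nonzero(m.any(0))[0];
print("L/R/top",[ (v,int(np.nonzero(m[:,v])[0].mean())) for v in(cols[0],cols[-1])])
t=np.arange(0,2*np.pi,.05)
for a in((.4745,-.168),(.474,-.166)):
    P=proj(w,np.c_[a[0]+.043*np.cos(t),a[1]+.043*np.sin(t),0*t+.096],E);print(a,"pred rim",P.min(0),P.max(0))
E
```

```text
[ 0.50046    -0.22032103  0.05678709] [ 0.50177554 -0.22321833  0.0606439 ] 0.028909810698974674 [0.00600249 0.14102032 0.4257756 ]
[ 238  264   46   57 2001]
[ 238  263   40   57 1689]
wrist [  207    59   156   181 21358]
L/R/top [(np.int64(207), 120), (np.int64(362), 122)]
(0.4745, -0.168) pred rim [202.19723074  61.07933081] [361.93705758 187.24181032]
(0.474, -0.166) pred rim [203.3345966   58.75155758] [362.23456693 183.54058133]
```

```bash
python3 - <<'E'
from h import *
import pickle
S,T=pickle.load(open("c.pkl","rb"))
g=cv2.cvtColor(S["frame"],cv2.COLOR_RGB2GRAY)
print("S cols 244..282");[print(r,*g[r,244:282]) for r in range(184,210,2)]
g=cv2.cvtColor(T["frame"],cv2.COLOR_RGB2GRAY)
print("T cols 206..244");[print(r,*g[r,206:244]) for r in range(196,226,2)]
a=-.112;Rm=R.from_euler('z',a).as_matrix()
pts=np.array([[-.028,-.026,.115],[-.028,.026,.115],[.026,-.026,.115],[-.028,-.026,.2],[-.028,.026,.2],[.026,-.026,.2],[-.034,.114,.146],[-.034,.082,.146],[-.034,.146,.146]])
for O in((.577,.08,0),(.582,.084,0)):
    W=pts@Rm.T+O;print(O,"S",proj(S,W).round(1).tolist(),"T",proj(T,W).round(1).tolist())
E
```

```text
S cols 244..282
184 187 186 185 184 168 98 94 97 97 100 106 107 108 109 109 109 110 108 110 109 108 108 109 110 110 111 110 109 109 109 106 101 124 132 131 124 118 121
186 141 94 92 92 92 90 96 95 97 100 107 105 107 108 107 108 108 109 109 108 108 108 108 109 110 110 108 108 108 109 116 128 129 123 114 106 102 113
188 81 79 80 80 82 91 95 97 95 99 106 107 107 110 109 106 108 109 108 107 107 107 108 108 110 109 109 108 109 110 112 114 109 100 89 84 89 115
190 79 78 79 80 82 90 93 96 96 100 107 106 107 109 110 108 108 109 109 109 107 107 108 108 109 109 109 109 109 110 108 97 88 83 81 80 90 115
192 81 81 79 81 88 104 97 96 96 100 106 106 106 109 107 107 107 108 107 107 107 108 107 107 110 108 108 107 107 108 104 85 80 80 80 80 84 103
194 81 81 81 83 92 115 102 96 96 98 106 107 107 108 108 108 108 108 108 107 106 107 108 108 109 109 109 107 108 108 105 84 79 80 81 80 80 85
196 79 79 79 80 82 95 119 99 95 100 104 106 106 108 109 107 107 108 108 107 106 106 108 109 109 109 108 108 108 112 117 84 80 80 79 80 78 80
198 80 81 80 79 80 82 98 112 98 98 105 106 106 107 108 106 108 108 108 107 1
[... 2660 characters left out ...]
48 47 47 46 46 47 46 48 47 47 46 47 46 47 46 46 46 46 46 46 46 46 45 45 45 44
(0.577, 0.08, 0) S [[253.7, 206.0], [249.2, 195.0], [273.4, 202.9], [253.2, 179.0], [248.5, 168.5], [273.9, 176.1], [239.9, 169.2], [242.3, 175.1], [237.6, 163.7]] T [[238.9, 220.9], [219.4, 219.1], [240.9, 200.8], [236.4, 218.2], [215.6, 216.2], [238.6, 196.7], [184.0, 217.2], [196.3, 218.4], [171.7, 216.1]]
(0.582, 0.084, 0) S [[255.0, 204.8], [250.4, 193.8], [274.5, 201.7], [254.5, 177.8], [249.8, 167.4], [275.1, 174.9], [241.1, 168.2], [243.5, 174.0], [238.8, 162.7]] T [[237.4, 219.1], [217.9, 217.2], [239.4, 199.0], [234.8, 216.2], [214.0, 214.3], [237.0, 194.7], [182.5, 215.3], [194.8, 216.5], [170.2, 214.2]]
```

Emit:
move_arm([
  {"hand": 0, "travel": [0, 0, 0], "twist": [0, 0, 0]},
  {"hand": 0, "travel": [0, 0, 0], "twist": [0, 0, 0]},
  {"hand": 0, "travel": [0, 0, 0], "twist": [0, 0, 0]},
  {"hand": 0, "travel": [0, 0, 0], "twist": [0, 0, 0]},
  {"hand": 0, "travel": [0, 0, 0], "twist": [0, 0, 0]},
], force=30)

```text
time: 6.62
position: [0.5009, -0.2209, 0.0573]
tool_rot: [0.507, 0.793, 0.184, -0.283]
ft_force: [-0.4, 0.3, -0.8]
grip_width: 0.012
grip_force: 28.4
```

```bash
python3 - <<'E'
from plan import *
o=robot.get_obs();q=R.from_quat(o["tool_rot"]);p=np.array(o["position"])
rz=R.from_euler('z',-41,degrees=True);d=p-[.4745,-.1655,0]
# mug axis path: interpolate axis & yaw together
w=[]
n=12
for i in range(1,n+1):
    s=i/n;a=np.array([.4745,-.1655,0])*(1-s)+np.array([.580,.082,0])*s;rr=R.from_euler('z',-41*s,degrees=True)
    w.append((a+rr.apply(d)+[0,0,.0005],rr*q))
print(p,w[-1][0]);plan(w,0)
E
```

```text
[ 0.5009107  -0.22091423  0.0573137 ] [0.5635774  0.02285137 0.0578137 ]
[{"hand":0,"travel":[1.2, 1.29, 0.93],"twist":[-2.2, -0.0, 2.6]},{"hand":0,"travel":[1.23, 1.21, 1.02],"twist":[-2.1, -0.0, 2.7]},{"hand":0,"travel":[1.31, 1.1, 1.09],"twist":[-2.2, -0.0, 2.6]},{"hand":0,"travel":[1.38, 1.0, 1.14],"twist":[-2.2, -0.1, 2.7]},{"hand":0,"travel":[1.43, 0.89, 1.18],"twist":[-2.2, 0.0, 2.6]}]
[{"hand":0,"travel":[1.5, 0.78, 1.23],"twist":[-2.1, 0.0, 2.6]},{"hand":0,"travel":[1.54, 0.66, 1.27],"twist":[-2.2, -0.0, 2.7]},{"hand":0,"travel":[1.58, 0.54, 1.31],"twist":[-2.2, -0.0, 2.6]},{"hand":0,"travel":[1.63, 0.42, 1.34],"twist":[-2.1, -0.0, 2.6]},{"hand":0,"travel":[1.66, 0.29, 1.37],"twist":[-2.2, -0.1, 2.7]}]
[{"hand":0,"travel":[1.68, 0.16, 1.39],"twist":[-2.2, 0.0, 2.6]},{"hand":0,"travel":[1.71, 0.03, 1.4],"twist":[-2.1, 0.0, 2.7]}]
```

Emit:
move_arm([
  {"hand": 0, "travel": [1.2, 1.3, 0.93], "twist": [-2.2, 0, 2.6]},
  {"hand": 0, "travel": [1.23, 1.2, 1.02], "twist": [-2.1, 0, 2.7]},
  {"hand": 0, "travel": [1.31, 1.1, 1.09], "twist": [-2.2, 0, 2.6]},
  {"hand": 0, "travel": [1.38, 1.0, 1.14], "twist": [-2.2, -0.1, 2.7]},
  {"hand": 0, "travel": [1.43, 0.9, 1.18], "twist": [-2.2, 0, 2.6]},
])

```text
time: 7.03
position: [0.5278, -0.1235, 0.0578]
tool_rot: [0.621, 0.708, 0.224, -0.251]
ft_force: [-1.6, -1.5, -0.1]
grip_width: 0.0124
grip_force: 28.9
```

Emit:
move_arm([
  {"hand": 0, "travel": [1.5, 0.8, 1.23], "twist": [-2.1, 0, 2.6]},
  {"hand": 0, "travel": [0, 0, 0], "twist": [0, 0, 0]},
])

```text
time: 7.2
position: [0.5314, -0.0992, 0.0585]
tool_rot: [0.64, 0.69, 0.231, -0.248]
ft_force: [-0.7, 0.9, -1.6]
grip_width: 0.0126
grip_force: 28.4
```

```bash
python3 - <<'E'
from plan import *
o=robot.get_obs();q=R.from_quat(o["tool_rot"]);p=np.array(o["position"]);print(p,o["q"],o["ft_force"],o["grip_width"],np.degrees(np.arccos(-q.as_matrix()[2,2])))
c=robot.camera("wrist");m,s=green(c,(20,240,120,460));print(s);cv2.imwrite("pics/w4.png",c["frame"][:,:,::-1])
S=robot.camera("scene");m,s=green(S,(150,320,200,330));print(s);cv2.imwrite("pics/s4.png",S["frame"][:,:,::-1])
E
```

```text
[ 0.53140061 -0.09919464  0.05846351] [-0.68271636  0.83330592  1.57325975  0.50524356  1.28858577 -1.04076381] [-0.71490774  0.88284127 -1.57057401] 0.012568349933841566 39.62944759816089
[  209    61   155   179 21031]
[242 225  32  26 564]
```

```bash
python3 - <<'E'
from plan import *
o=robot.get_obs();q=R.from_quat(o["tool_rot"]);p=np.array(o["position"])
q0=R.from_quat([.507,.793,.184,-.283]);d0=q0.inv().apply(np.array([.5009,-.2209,.0573])-[.4745,-.1655,0])
a0=p-q.apply(d0);a0[2]=0;print("axis",a0)
yaw=(q*q0.inv()).as_rotvec(degrees=True)[2];print(yaw)
w=[];n=7
for i in range(1,n+1):
    s=i/n;a=a0*(1-s)+np.array([.580,.082,0])*s;rr=R.from_euler('z',yaw+(-41-yaw)*s,degrees=True)*q0;t=a+rr.apply(d0);t[2]=.058;w.append((t,rr))
plan(w,0)
E
```

```text
axis [ 0.52731964 -0.04179801  0.        ]
-20.365869946295444
[{"hand":0,"travel":[1.33, 0.57, 1.07],"twist":[-1.9, 0.1, 2.3]},{"hand":0,"travel":[1.35, 0.48, 1.12],"twist":[-1.8, -0.0, 2.3]},{"hand":0,"travel":[1.38, 0.39, 1.14],"twist":[-1.9, -0.1, 2.2]},{"hand":0,"travel":[1.41, 0.3, 1.16],"twist":[-1.9, 0.0, 2.3]},{"hand":0,"travel":[1.43, 0.2, 1.18],"twist":[-1.9, 0.0, 2.3]}]
[{"hand":0,"travel":[1.45, 0.1, 1.19],"twist":[-1.8, -0.0, 2.3]},{"hand":0,"travel":[1.47, 0.01, 1.21],"twist":[-1.9, -0.0, 2.2]}]
```

Emit:
move_arm([
  {"hand": 0, "travel": [1.33, 0.57, 1.07], "twist": [-1.9, 0.1, 2.3]},
  {"hand": 0, "travel": [1.35, 0.48, 1.12], "twist": [-1.8, 0, 2.3]},
  {"hand": 0, "travel": [1.38, 0.4, 1.14], "twist": [-1.9, -0.1, 2.2]},
  {"hand": 0, "travel": [1.41, 0.3, 1.16], "twist": [-1.9, 0, 2.3]},
  {"hand": 0, "travel": [1.43, 0.2, 1.18], "twist": [-1.9, 0, 2.3]},
])

```text
time: 7.72
position: [0.5566, -0.016, 0.0579]
tool_rot: [0.724, 0.602, 0.262, -0.212]
ft_force: [-0.6, -1.7, 0.6]
grip_width: 0.0122
grip_force: 28.8
```

Emit:
move_arm([
  {"hand": 0, "travel": [1.45, 0.1, 1.19], "twist": [-1.8, 0, 2.3]},
  {"hand": 0, "travel": [1.47, 0, 1.21], "twist": [-1.9, 0, 2.2]},
  {"hand": 0, "travel": [0, 0, 0], "twist": [0, 0, 0]},
  {"hand": 0, "travel": [0, 0, 0], "twist": [0, 0, 0]},
])

```text
time: 8.05
position: [0.5644, 0.0223, 0.058]
tool_rot: [0.752, 0.566, 0.272, -0.2]
ft_force: [-0.5, 0.3, -1.0]
grip_width: 0.0122
grip_force: 28.4
```

```bash
python3 - <<'E'
from plan import *
o=robot.get_obs();q=R.from_quat(o["tool_rot"]);p=np.array(o["position"]);print(p,o["ft_force"],o["grip_width"])
q0=R.from_quat([.507,.793,.184,-.283]);d0=q0.inv().apply(np.array([.5009,-.2209,.0573])-[.4745,-.1655,0])
a=p-q.apply(d0);print("axis",a)
S=robot.camera("scene");m,s=green(S,(150,320,200,330));print(s)
im=S["frame"][130:280,190:340,::-1].copy()
im=cv2.resize(im,(580,580),interpolation=2)
w=robot.camera("wrist");print(green(w,(20,240,120,460))[1])
cv2.imwrite("pics/s5.png",im)
E
```

```text
[0.56441027 0.02226357 0.05795357] [-0.46132974  0.27516181 -0.97818581] 0.012151174053891644
axis [0.58085046 0.08138643 0.00065071]
[262 236  10   4  25]
[  206    94   155   146 13357]
```

View pics/s5.png

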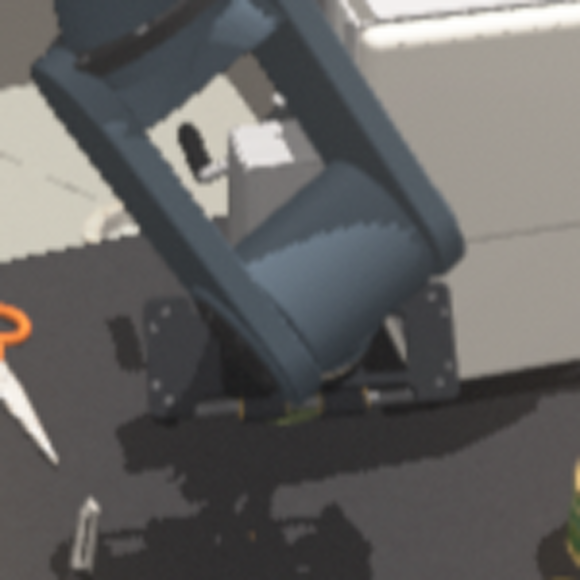

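The mug is under the spout, with the gripper clear of the machine. Next I release and retreat.

Emit:
move_arm([
  {"hand": 6, "travel": [0, 0, 0], "twist": [0, 0, 0]},
  {"hand": 6, "travel": [0, 0, 0], "twist": [0, 0, 0]},
  {"hand": 6, "travel": [0, 0, 0], "twist": [0, 0, 0]},
  {"hand": 6, "travel": [0, 0, 0], "twist": [0, 0, 0]},
  {"hand": 6, "travel": [0, 0, 0], "twist": [0, 0, 0]},
])

```text
time: 8.57
position: [0.5643, 0.0222, 0.0582]
tool_rot: [0.753, 0.565, 0.272, -0.2]
ft_force: [0.9, 0.2, 0.2]
grip_width: 0.0379
grip_force: 0.0
```

Emit:
move_arm([
  {"hand": 6, "travel": [0, 0, 0], "twist": [0, 0, 0]},
  {"hand": 6, "travel": [0, 0, -1], "twist": [0, 0, 0]},
  {"hand": 6, "travel": [0, 0, -2], "twist": [0, 0, 0]},
  {"hand": 6, "travel": [0, 0, -3], "twist": [0, 0, 0]},
  {"hand": 6, "travel": [0, 0, -4], "twist": [0, 0, 0]},
])

```text
time: 8.98
position: [0.544, -0.0373, 0.1353]
tool_rot: [0.753, 0.565, 0.271, -0.203]
ft_force: [1.5, -0.7, 0.4]
grip_width: 0.0593
grip_force: 0.0
```

```bash
python3 - <<'E'
from plan import *
import pickle
o=robot.get_obs();print(o["position"],o["q"],o["grip_width"])
w=robot.camera("wrist");pickle.dump((o,w),open("w5.pkl","wb"));E=ext(w,o);m,s=green(w,(0,300,100,460));print(s)
cv2.imwrite("pics/w5.png",w["frame"][:,:,::-1])
t=np.arange(0,2*np.pi,.05);P=proj(w,np.c_[.581+.043*np.cos(t),.0815+.043*np.sin(t),0*t+.096],E);print("pred rim",P.min(0),P.max(0))
O=np.array([.58,.082,0]);Rm=R.from_euler('z',-.112).as_matrix()
print("spout pred",proj(w,np.array([[x,y,.115] for x in(-.028,.026) for y in(-.026,.026)])@Rm.T+O,E).round())
E
```

```text
[ 0.54400912 -0.0373328   0.13526547] [-0.65000342  0.63763409  1.7693898   0.71455676  1.13821673 -0.81067333] 0.059260828688281655
[ 237  102  103  118 7056]
pred rim [235.74089714  80.40907492] [337.4807049  160.32107408]
spout pred [[255. 132.]
 [247.  82.]
 [325. 123.]
 [311.  74.]]
```

View pics/w5.png

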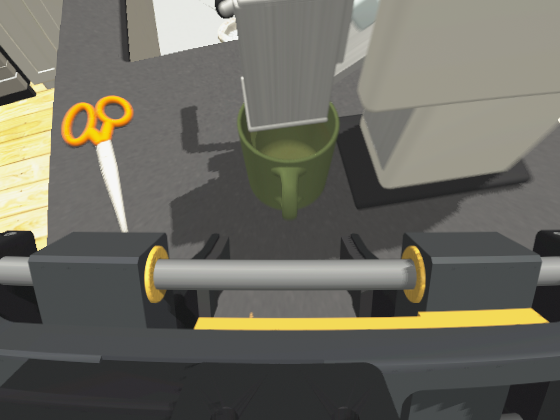

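The wrist view shows the mug rim spanning columns 237–340 and the spout's lower edge at (248,130)–(327,121). The mug is centred to within about 4 mm, upright and released. Now the lever.

```bash
python3 - <<'E'
from plan import *
Q=lev(-6.4,25);z=Q.apply([0,0,1]);yd=np.array([.1118,.9937,0])
g=np.array([.558,.198,.147])+.010*yd+.005*z
print(g,z)
plan([([.47,-.06,.26],rot(-103,20)),([.44,.10,.30],lev(-10,5)),([.45,.205,.30],lev(-6.4,20)),(g-.08*z,Q)],6)
E
```

```text
[0.56121792 0.20770146 0.14246846] [ 0.41998447 -0.04710881 -0.90630779]
[{"hand":6,"travel":[1.18, -1.71, -2.92],"twist":[0.6, -4.8, -0.7]},{"hand":6,"travel":[0.96, -1.72, -2.99],"twist":[0.6, -4.8, -0.6]},{"hand":6,"travel":[0.72, -1.74, -3.04],"twist":[0.6, -4.8, -0.7]},{"hand":6,"travel":[0.49, -1.77, -3.08],"twist":[0.6, -4.9, -0.7]},{"hand":6,"travel":[3.08, -1.3, 0.27],"twist":[-0.9, -4.0, -0.8]}]
[{"hand":6,"travel":[3.1, -1.27, 0.03],"twist":[-0.9, -3.9, -0.7]},{"hand":6,"travel":[3.12, -1.22, -0.2],"twist":[-0.9, -4.0, -0.8]},{"hand":6,"travel":[3.11, -1.18, -0.44],"twist":[-0.8, -4.0, -0.8]},{"hand":6,"travel":[3.08, -1.12, -0.67],"twist":[-0.9, -3.9, -0.7]},{"hand":6,"travel":[3.51, -0.28, -0.02],"twist":[-5.0, 0.3, -1.2]}]
[{"hand":6,"travel":[3.51, -0.21, -0.03],"twist":[-5.0, 0.2, -1.2]},{"hand":6,"travel":[3.51, -0.13, -0.03],"twist":[-5.0, 0.3, -1.2]},{"hand":6,"travel":[0.5, 1.43, 3.54],"twist":[-1.7, -0.0, 0.0]},{"hand":6,"travel":[0.5, 1.32, 3.57],"twist":[-1.6, -0.0, 0.0]},{"hand":6,"travel":[0.5, 1.22, 3.61],"twist":[-1.7, -0.0, 0.0]}]
```

Emit:
move_arm([
  {"hand": 6, "travel": [1.2, -1.7, -2.9], "twist": [0.6, -4.8, -0.7]},
  {"hand": 6, "travel": [1.0, -1.7, -3.0], "twist": [0.6, -4.8, -0.6]},
  {"hand": 6, "travel": [0.7, -1.7, -3.0], "twist": [0.6, -4.8, -0.7]},
  {"hand": 6, "travel": [0.5, -1.8, -3.1], "twist": [0.6, -4.9, -0.7]},
  {"hand": 6, "travel": [3.1, -1.3, 0.3], "twist": [-0.9, -4, -0.8]},
])

```text
time: 9.45
position: [0.4671, -0.0288, 0.268]
tool_rot: [0.773, 0.62, 0.114, -0.076]
ft_force: [1.9, 1.1, -0.1]
grip_width: 0.0603
grip_force: 0.0
```

Emit:
move_arm([
  {"hand": 6, "travel": [3.1, -1.3, 0], "twist": [-0.9, -3.9, -0.7]},
  {"hand": 6, "travel": [3.1, -1.2, -0.2], "twist": [-0.9, -4, -0.8]},
  {"hand": 6, "travel": [3.1, -1.2, -0.4], "twist": [-0.8, -4, -0.8]},
  {"hand": 6, "travel": [3.1, -1.1, -0.7], "twist": [-0.9, -3.9, -0.7]},
  {"hand": 6, "travel": [3.5, -0.3, 0], "twist": [-5, 0.3, -1.2]},
])

```text
time: 9.87
position: [0.445, 0.1425, 0.2995]
tool_rot: [0.755, 0.649, 0.06, 0.064]
ft_force: [1.5, 0.6, 0.0]
grip_width: 0.0603
grip_force: 0.0
```

Emit:
move_arm([
  {"hand": 6, "travel": [3.5, -0.2, 0], "twist": [-5, 0.2, -1.2]},
  {"hand": 6, "travel": [3.5, -0.1, 0], "twist": [-5, 0.3, -1.2]},
  {"hand": 6, "travel": [0, 0, 0], "twist": [0, 0, 0]},
])

```text
time: 10.12
position: [0.4451, 0.2157, 0.2958]
tool_rot: [0.731, 0.661, 0.117, 0.124]
ft_force: [-1.5, -1.1, 0.1]
grip_width: 0.0598
grip_force: 0.0
```

```bash
python3 - <<'E'
from plan import *
import pickle
o=robot.get_obs();print(o["position"],np.round(o["q"],2));w=robot.camera("wrist");pickle.dump((o,w),open("w6.pkl","wb"));E=ext(w,o)
Rm=R.from_euler('z',-.112).as_matrix()
print("grip pred ends",proj(w,[[.558,.198,.147],[.558-.0036,.198-.0323,.147],[.5616,.2303,.147]],E).round(1).tolist())
S=robot.camera("scene");T=robot.camera("top");pickle.dump((S,T),open("c6.pkl","wb"))
g=cv2.cvtColor(w["frame"],cv2.COLOR_RGB2GRAY)
u,v=proj(w,[[.558,.198,.147]],E)[0].round().astype(int)
a=g[max(0,v-40):v+42:3,max(0,u-70):u+72:4];print(v,u);[print(*r) for r in a]
Q=lev(-6.4,25);z=Q.apply([0,0,1]);gt=np.array([.5612,.2077,.1425]);plan([(gt-.08*z,Q),(gt,Q)],6,vmax=.03)
E
```

```text
[0.44508007 0.21567687 0.29581424] [ 0.31  0.13  1.85 -0.17  0.84  0.5 ]
grip pred ends [[336.1, 191.0], [334.7, 219.2], [337.4, 161.6]]
191 336
103 103 103 99 102 100 100 104 103 101 97 103 101 102 101 104 104 101 103 102 99 105 102 100 101 101 99 100 101 103 101 101 102 100 102 102
103 102 100 102 101 103 99 103 103 101 102 101 102 102 102 103 107 100 105 101 102 103 101 102 101 100 99 101 100 100 101 101 101 101 101 101
98 103 98 103 102 103 102 103 102 104 105 101 101 100 101 101 101 101 97 99 102 100 102 101 101 104 101 101 101 101 101 103 103 99 102 101
102 103 100 103 102 102 99 100 105 101 102 101 103 102 99 102 100 101 101 99 101 100 100 101 103 100 101 101 100 98 103 102 101 101 100 100
96 96 103 103 99 102 103 103 103 100 102 101 102 100 101 101 87 55 63 83 100 102 100 103 102 103 102 101 101 100 100 101 102 100 100 102
98 100 104 100 103 101 103 100 100 103 103 100 101 102 100 98 33 49 59 60 100 101 102 101 98 103 101 103 100 101 100 100 100 104 103 100
101 103 103 102 102 102 102 99 104 103 99 98 98 102 103 99 34 45 61 60 102 102 102 101 101 101 98 101 102 102 105 101 10
[... 2457 characters left out ...]
7 118 128 141 153 155 145 150
64 66 63 62 63 63 63 87 87 87 86 86 84 83 81 80 77 74 69 62 39 39 38 37 39 61 70 69 69 66 63 104 142 148 158 69
63 63 64 61 64 65 78 87 87 87 87 86 85 85 83 82 80 77 75 71 38 39 38 38 38 50 69 70 71 71 71 71 113 195 215 63
[{"hand":6,"travel":[0.23, 1.16, 2.57],"twist":[-1.4, -0.1, 0.0]},{"hand":6,"travel":[0.24, 1.1, 2.6],"twist":[-1.3, -0.1, 0.1]},{"hand":6,"travel":[0.25, 1.03, 2.62],"twist":[-1.4, -0.1, 0.0]},{"hand":6,"travel":[0.25, 0.98, 2.65],"twist":[-1.4, -0.1, 0.0]},{"hand":6,"travel":[0.0, -0.0, 2.67],"twist":[0.0, 0.0, 0.0]}]
[{"hand":6,"travel":[0.0, -0.01, 2.66],"twist":[0.0, 0.0, 0.0]},{"hand":6,"travel":[0.0, 0.0, 2.67],"twist":[0.0, 0.0, 0.0]}]
```

The grip shows in the wrist image at columns 330–345 with its outer end at row 163. The prediction was (336,162), so the position is confirmed and I'll approach.

Emit:
move_arm([
  {"hand": 6, "travel": [0.2, 1.2, 2.6], "twist": [-1.4, -0.1, 0]},
  {"hand": 6, "travel": [0.2, 1.1, 2.6], "twist": [-1.3, -0.1, 0.1]},
  {"hand": 6, "travel": [0.3, 1.0, 2.6], "twist": [-1.4, -0.1, 0]},
  {"hand": 6, "travel": [0.3, 1.0, 2.6], "twist": [-1.4, -0.1, 0]},
  {"hand": 6, "travel": [0, 0, 0], "twist": [0, 0, 0]},
], force=20)

```text
time: 10.68
position: [0.5302, 0.2082, 0.2114]
tool_rot: [0.73, 0.649, 0.141, 0.161]
ft_force: [-0.2, -0.9, -0.6]
grip_width: 0.0603
grip_force: 0.0
```

```bash
python3 - <<'E'
from plan import *
o=robot.get_obs();print(o["position"],np.round(o["q"],2))
Q=lev(-6.4,25);gt=np.array([.5612,.2077,.1425]);plan([(gt,Q)],6,vmax=.02)
E
```

```text
[0.53015146 0.20821778 0.211386  ] [ 0.27  0.35  1.87 -0.32  0.54  0.63]
[{"hand":6,"travel":[0.08, -0.02, 1.89],"twist":[-0.1, 0.1, -0.1]},{"hand":6,"travel":[0.08, -0.02, 1.88],"twist":[-0.0, 0.1, -0.0]},{"hand":6,"travel":[0.08, -0.03, 1.89],"twist":[-0.1, 0.0, -0.1]},{"hand":6,"travel":[0.08, -0.02, 1.89],"twist":[-0.0, 0.1, -0.1]}]
```

Emit:
move_arm([
  {"hand": 6, "travel": [0.1, 0, 1.9], "twist": [0, 0, 0]},
  {"hand": 6, "travel": [0.1, 0, 1.9], "twist": [0, 0, 0]},
  {"hand": 6, "travel": [0.1, 0, 1.9], "twist": [0, 0, 0]},
  {"hand": 6, "travel": [0, 0, 1.9], "twist": [0, 0, 0]},
  {"hand": 6, "travel": [0, 0, 0], "twist": [0, 0, 0]},
])

```text
time: 11.1
position: [0.5613, 0.2079, 0.1444]
tool_rot: [0.73, 0.649, 0.142, 0.162]
ft_force: [0.9, -0.4, 0.7]
grip_width: 0.0601
grip_force: 0.0
```

Emit:
move_arm([
  {"hand": 0, "travel": [0, 0, 0], "twist": [0, 0, 0]},
  {"hand": 0, "travel": [0, 0, 0], "twist": [0, 0, 0]},
  {"hand": 0, "travel": [0, 0, 0], "twist": [0, 0, 0]},
  {"hand": 0, "travel": [0, 0, 0], "twist": [0, 0, 0]},
  {"hand": 0, "travel": [0, 0, 0], "twist": [0, 0, 0]},
])

```text
time: 11.52
position: [0.5609, 0.211, 0.1476]
tool_rot: [0.728, 0.65, 0.145, 0.162]
ft_force: [-0.6, 0.7, 0.8]
grip_width: 0.0343
grip_force: 0.0
```

Emit:
move_arm([
  {"hand": 0, "travel": [0, 0, 0], "twist": [0, 0, 0]},
  {"hand": 0, "travel": [0, 0, 0], "twist": [0, 0, 0]},
  {"hand": 0, "travel": [0, 0, 0], "twist": [0, 0, 0]},
])

```text
time: 11.77
position: [0.5607, 0.211, 0.1466]
tool_rot: [0.728, 0.65, 0.145, 0.162]
ft_force: [1.1, -0.2, 0.0]
grip_width: 0.0144
grip_force: 0.0
```

Emit:
move_arm([
  {"hand": 0, "travel": [0, 0, 0], "twist": [0, 0, 0]},
  {"hand": 0, "travel": [0, 0, 0], "twist": [0, 0, 0]},
])

```text
time: 11.93
position: [0.5607, 0.2109, 0.1464]
tool_rot: [0.728, 0.65, 0.144, 0.162]
ft_force: [0.3, 0.3, 0.0]
grip_width: 0.0034
grip_force: 0.0
```

```bash
python3 - <<'E'
from plan import *
import pickle
o=robot.get_obs();p=np.array(o["position"]);q=R.from_quat(o["tool_rot"]).as_matrix();print(p,p-.005*q[:,2],o["grip_width"],o["grip_force"],o["ft_force"]);print(q.round(3))
w=robot.camera("wrist");pickle.dump((o,w),open("w7.pkl","wb"));E=ext(w,o);cv2.imwrite("pics/w7.png",w["frame"][:,:,::-1])
gp=p-.005*q[:,2]
print("grasp px",proj(w,[gp],E),"grip pred",proj(w,[[.558,.198,.147],[.5544,.1657,.147],[.5616,.2303,.147]],E).round(1).tolist())
E
```

```text
[0.56070677 0.21092299 0.1463551 ] [0.55860274 0.21116276 0.15088451] 0.003409337699893473 0.0 [0.25505969 0.29637566 0.02491313]
[[ 0.112  0.9    0.421]
 [ 0.994 -0.102 -0.048]
 [-0.     0.424 -0.906]]
grasp px [[283.96746043 246.74184724]] grip pred [[282.5, 265.5], [282.6, 314.4], [282.4, 211.3]]
```

Emit:
move_arm([
  {"hand": 0, "travel": [0, 0, 0], "twist": [0, 0, 0]},
  {"hand": 0, "travel": [0, 0, 0], "twist": [0, 0, 0]},
])

```text
time: 12.15
position: [0.5608, 0.2109, 0.1463]
tool_rot: [0.728, 0.65, 0.144, 0.162]
ft_force: [-0.5, 0.7, -0.6]
grip_width: 0.0003
grip_force: 0.0
```

```bash
python3 - <<'E'
from plan import *
import pickle
o=robot.get_obs();print(o["position"],o["grip_width"],o["grip_force"],o["ft_force"],o["joint_torque"])
w=robot.camera("wrist");g=cv2.cvtColor(w["frame"],cv2.COLOR_RGB2GRAY)
[print(*r) for r in g[196:330:6,200:372:5]]
E
```

```text
[0.56076144 0.2108616  0.14630838] 0.00031072900985961517 0.0 [-0.52714991  0.7167125  -0.59477908] [ 9.85968247e-03 -3.68210864e+01 -1.21614790e+01 -3.25323930e-01
 -1.16738532e+00  3.23774654e-02]
108 109 109 112 111 107 106 108 112 110 110 110 109 110 112 110 110 118 108 113 108 111 113 114 111 108 107 107 110 108 110 112 112 112 113
111 112 115 109 110 108 111 110 115 110 110 110 109 107 107 108 110 108 111 111 112 112 111 108 111 113 110 108 108 105 110 111 108 111 107
109 111 109 109 111 114 114 109 112 110 110 110 108 107 108 108 110 111 110 113 111 107 108 111 113 105 108 109 112 111 108 110 108 109 111
107 110 111 110 109 108 110 114 105 108 109 110 107 94 37 39 40 42 43 91 115 110 110 113 111 107 115 108 110 106 110 112 109 111 110
112 112 109 109 108 112 110 112 112 106 110 110 109 38 40 49 49 44 63 53 107 113 112 109 111 108 109 111 111 108 112 113 112 111 112
112 109 110 111 111 110 108 110 110 110 114 110 108 37 41 44 45 44 62 52 105 112 110 111 111 113 108 110 106 107 108 108 111 108 109
89 90 93 91 92 93 93 93 93 93 92 93 94 43 41 44 45 43 62 52 110 92 93 94 96 94 93 
[... 1126 characters left out ...]
86 86 86 86 86 86 86 86 209 44 61 61 52 61 61 75 93 86 87 86 86 86 87 87 86 86 86 86 86 86
86 87 86 86 86 86 86 86 86 86 86 86 86 96 25 61 61 51 61 61 27 44 86 86 86 86 86 86 86 86 86 86 86 87 86
86 86 86 86 86 86 86 86 86 86 86 86 87 63 25 61 61 52 60 61 28 49 86 86 86 86 87 86 86 86 86 86 86 86 85
64 64 63 63 64 63 63 86 86 82 83 63 63 36 24 60 61 51 60 61 141 140 140 141 141 132 122 122 136 142 141 141 141 141 141
141 141 129 121 121 121 122 122 122 122 141 141 141 138 122 122 122 122 122 122 124 140 141 141 141 121 121 122 122 122 122 129 141 141 141
120 141 122 122 122 122 122 122 122 127 122 122 142 122 122 121 122 122 122 122 129 122 122 141 141 141 122 122 132 122 121 138 122 121 137
```

```bash
python3 - <<'E'
from plan import *
import pickle
o6,w6=pickle.load(open("w6.pkl","rb"));o7,w7=pickle.load(open("w7.pkl","rb"))
E6,E7=ext(w6,o6),ext(w7,o7)
g=[cv2.cvtColor(w["frame"],cv2.COLOR_RGB2GRAY) for w in(w6,w7)]
def end(g,u0,u1,v0,v1):
    b=g[v0:v1,u0:u1]<75;r=np.nonzero(b.sum(1)>8)[0][0];c=np.nonzero(b[r+5])[0];c2=np.nonzero(b[r+14])[0];return r+v0,(c[0]+u0,c[-1]+u0),(c2[0]+u0,c2[-1]+u0)
e6=end(g[0],315,365,140,215);e7=end(g[1],250,320,190,232);print(e6,e7)
print(tri(w6,(np.mean(e6[1])+.5,e6[0]),w7,(np.mean(e7[1])+.5,e7[0]),E6,E7))
# depth by width 18mm
for w,e,E in((w6,e6,E6),(w7,e7,E7)):
    k,_=K(w);n=e[1][1]-e[1][0]+1;D=k[0,0]*.018/n
    o,v=rays(w,[(np.mean(e[1])+.5,e[0])],E);print("width",n,"depth",D,"pt",o+v[0]*D)
print(K(w6)[0][0,0])
n=robot.camera("scene");cv2.imwrite("pics/s7.png",n["frame"][:,:,::-1]);gg=cv2.cvtColor(n["frame"],cv2.COLOR_RGB2GRAY)
print("scene near grip");[print(r,*gg[r,224:262:1]) for r in range(154,184,2)]
E
```

```text
(np.int64(163), (np.int64(328), np.int64(344)), (np.int64(328), np.int64(344))) (np.int64(210), (np.int64(265), np.int64(294)), (np.int64(264), np.int64(296)))
(array([0.56479581, 0.22757854, 0.13752513]), np.float64(0.0012628655690198154))
width 17 depth 0.3445598082907486 pt [0.55688751 0.23019062 0.15352055]
width 30 depth 0.19525055803142422 pt [0.56646724 0.22610223 0.13210985]
325.4175967190404
scene near grip
154 171 129 68 41 39 40 42 44 43 44 41 40 53 112 185 191 191 192 191 191 191 192 190 192 191 191 187 159 117 99 99 99 99 99 98 101 120 165
156 191 190 176 129 68 42 39 42 45 43 43 42 44 84 155 188 192 191 191 191 191 191 190 191 190 190 190 192 185 133 105 98 99 99 99 101 113 154
158 191 191 191 190 176 130 67 41 43 46 43 44 45 46 85 154 188 191 190 190 190 190 191 191 191 192 191 190 189 184 157 107 99 99 99 94 83 71
160 192 192 192 192 192 190 177 130 66 42 42 44 44 43 46 83 154 188 191 191 192 191 190 190 191 191 190 192 191 190 190 181 128 100 91 79 83 81
162 191 191 191 192 192 192 191 189 176 129 68 45 44 43 44 47 84 155 188 191 190 192 190 191 191 190 187 188 202 2
[... 848 characters left out ...]
 128 66 84 131 180 169 155 139 123 107 99 98 98 105 123 120 110 109 111 111 112 113 112
176 193 192 192 192 192 191 191 192 192 192 192 191 191 190 190 179 131 92 111 117 116 146 153 183 169 100 97 98 100 104 107 109 109 112 112 111 111 110
178 191 192 192 192 192 192 193 192 192 192 192 192 192 190 190 190 190 187 186 188 187 190 191 190 174 101 96 99 100 103 108 110 110 112 112 112 111 111
180 193 193 192 193 193 192 192 192 192 192 192 191 190 189 191 190 190 190 191 191 192 191 191 190 174 99 96 98 100 103 107 108 111 112 111 110 112 111
182 209 211 210 204 202 199 199 197 199 196 193 191 191 190 190 190 191 190 191 191 192 191 192 190 174 100 95 98 99 103 108 109 109 111 111 111 110 110
```

```bash
python3 - <<'E'
from plan import *
import pickle
S0,T0=pickle.load(open("c.pkl","rb"));S,T=robot.camera("scene"),robot.camera("top")
o=robot.get_obs();p=np.array(o["position"]);q=R.from_quat(o["tool_rot"]).as_matrix();z=q[:,2];x=q[:,0]
for n,c in(("S",S),("T",T)):
    print(n,"tip/TCP/grasp/40back",proj(c,[p+.014*z,p,p-.005*z,p-.04*z]).round(1).tolist(),"tip -x side,+x",proj(c,[p+.014*z-.0095*x,p+.014*z+.0095*x]).round(1).tolist(),"bar out,mid,in",proj(c,[[.5616,.2303,.147],[.558,.198,.147],[.5544,.1657,.147]]).round(1).tolist())
g0,g=[cv2.cvtColor(c["frame"],cv2.COLOR_RGB2GRAY) for c in(S0,S)]
print("S initial");[print(r,*g0[r,228:256]) for r in range(154,182,2)]
g0,g=[cv2.cvtColor(c["frame"],cv2.COLOR_RGB2GRAY) for c in(T0,T)]
print("T now");[print(r,*g[r,168:206]) for r in range(206,226,2)]
print("T initial");[print(r,*g0[r,168:206]) for r in range(206,226,2)]
E
```

```text
S tip/TCP/grasp/40back [[242.1, 170.0], [240.0, 166.5], [239.2, 165.2], [233.6, 156.2]] tip -x side,+x [[242.8, 171.6], [241.4, 168.3]] bar out,mid,in [[238.1, 163.0], [240.5, 168.7], [242.9, 174.6]]
T tip/TCP/grasp/40back [[179.9, 213.6], [178.7, 215.4], [178.2, 216.1], [175.1, 220.8]] tip -x side,+x [[183.5, 214.0], [176.3, 213.3]] bar out,mid,in [[171.1, 215.3], [183.6, 216.4], [196.1, 217.6]]
S initial
154 189 190 189 189 189 189 189 189 188 189 189 188 190 190 188 189 189 188 188 189 189 189 183 157 114 100 98 98
156 189 189 189 189 189 189 189 189 189 190 189 189 189 189 188 188 188 188 189 187 187 188 187 190 182 132 103 99
158 189 189 187 188 189 190 189 189 189 189 190 189 189 189 188 187 187 189 188 188 189 188 188 188 188 182 153 107
160 188 190 189 189 188 189 189 189 187 185 185 186 189 188 189 188 188 188 188 188 188 188 189 189 189 189 189 179
162 189 189 189 188 189 188 190 180 137 80 73 96 153 183 189 188 189 188 188 189 189 188 184 185 200 202 201 201
164 189 189 190 189 190 189 188 170 75 51 52 53 62 110 178 188 189 188 187 187 182 165 190 212 215 215 214 214
166 1
[... 2613 characters left out ...]
47 46 46 45 45 46 46 45 45 46 48 47 49 52 53 55 55 55 58 61 66 103 193 208 178 117 81 75 75 74 73 73 74
216 76 76 69 55 47 47 47 48 49 49 49 51 51 51 51 50 50 49 49 49 48 46 46 46 45 46 72 150 191 171 111 79 73 74 75 74 73 73
218 74 75 72 55 42 39 40 40 40 40 41 41 42 41 43 43 44 45 46 47 47 48 49 50 51 51 51 71 167 161 102 76 73 73 73 73 73 74
220 75 75 73 72 68 65 64 64 63 62 58 55 53 54 49 44 42 41 40 39 40 40 39 40 39 40 40 47 94 88 75 73 73 74 74 74 73 73
222 75 76 75 76 75 75 74 75 75 75 74 74 73 72 73 72 74 73 72 72 72 69 67 68 68 66 64 65 70 71 73 73 74 73 74 74 72 73
224 76 76 75 75 75 73 73 74 74 74 73 73 74 73 73 74 73 74 73 72 72 73 75 75 73 73 74 74 73 73 73 73 72 72 71 73 72 73
```

The fingers read closed with no force, although the bar position checks out in all views. I'll test with a small lift along the arc to see whether the bar follows.

Emit:
move_arm([
  {"hand": 0, "travel": [0, 0.05, -0.5], "twist": [0, 0, 0]},
  {"hand": 0, "travel": [0, 0.05, -0.5], "twist": [0, 0, 0]},
  {"hand": 0, "travel": [0, 0, 0], "twist": [0, 0, 0]},
], force=40)

```text
time: 12.6
position: [0.5577, 0.2115, 0.1571]
tool_rot: [0.728, 0.65, 0.145, 0.162]
ft_force: [0.4, 0.6, 0.3]
grip_width: 0.0002
grip_force: 0.0
```

```bash
python3 - <<'E'
from plan import *
import pickle
f=[]
for _ in range(3): S=robot.camera("scene");f.append(robot.get_obs()["ft_force"])
o=robot.get_obs();print(o["position"],o["grip_width"],o["grip_force"],np.mean(f,0))
g=cv2.cvtColor(S["frame"],cv2.COLOR_RGB2GRAY)
[print(r,*g[r,228:256]) for r in range(154,182,2)]
w=robot.camera("wrist");g=cv2.cvtColor(w["frame"],cv2.COLOR_RGB2GRAY)
print("wrist");[print(r,*g[r,250:320:3]) for r in range(200,262,4)]
E
```

```text
[0.55752549 0.21131166 0.15626565] 0.00017220705730314477 0.0 [-0.53695563 -0.12588674  0.27442584]
154 67 42 42 43 42 42 45 47 85 154 186 191 191 191 191 190 191 191 190 191 191 190 186 158 117 99 98 99
156 176 129 68 44 44 42 43 44 42 55 109 182 191 191 191 190 191 191 191 191 190 191 191 192 183 134 104 100
158 192 188 176 128 68 43 43 46 45 43 54 109 181 191 191 191 190 190 191 191 191 191 190 191 190 184 156 107
160 192 190 192 189 167 79 45 44 46 45 44 58 115 184 191 191 190 191 189 191 191 191 190 191 192 191 191 181
162 192 191 191 191 189 176 129 61 45 44 50 85 149 184 191 191 191 190 190 191 191 190 186 189 202 203 204 202
164 192 191 192 191 192 191 180 129 59 47 52 53 60 111 181 191 191 191 191 191 184 168 193 214 218 216 217 217
166 192 192 191 192 191 190 190 172 82 47 50 53 53 63 112 184 190 190 191 190 177 133 172 202 218 219 220 220
168 192 192 191 192 191 191 192 189 168 80 49 52 53 54 89 155 187 191 192 190 175 116 133 191 211 219 219 220
170 190 192 191 192 192 191 192 192 189 166 73 47 52 53 55 88 154 187 189 186 156 108 106 142 194 216 217 217
172 192 192 191 19
[... 1217 characters left out ...]
 112 112 37 40 46 51 57 61 65 65 61 52 108 108 109 107 108 110 108 112 112
232 93 94 96 93 94 41 41 42 44 56 60 65 64 61 53 112 110 112 94 94 94 96 97 93
236 53 54 53 54 54 54 34 30 31 47 45 48 48 46 45 32 31 34 53 53 54 53 54 53
240 53 53 54 53 53 54 34 32 31 42 42 42 43 41 42 31 31 31 54 53 53 53 53 53
244 54 54 53 54 53 58 32 32 29 42 42 42 43 42 41 30 32 32 47 54 54 54 54 54
248 53 53 53 54 54 103 165 33 36 42 42 43 43 41 42 36 32 103 85 54 53 53 54 54
252 54 54 54 53 54 165 198 33 37 42 42 42 43 41 41 38 33 125 147 53 53 54 53 54
256 54 53 54 53 54 209 216 34 42 41 42 38 41 42 42 41 30 120 187 53 54 54 54 54
260 85 85 85 85 85 216 208 74 74 73 74 73 74 74 73 73 73 102 169 85 84 84 84 83
```

The lever stayed at rest. In the scene rows the fingertips end about 10 mm above where I expected, so the close only caught the bar's top and slipped off. I'll reopen and go deeper.

Emit:
move_arm([
  {"hand": 6, "travel": [0, -0.2, -1], "twist": [0, 0, 0]},
  {"hand": 6, "travel": [0, 0, 0], "twist": [0, 0, 0]},
  {"hand": 6, "travel": [0, 0, 0], "twist": [0, 0, 0]},
  {"hand": 6, "travel": [0, 0, 0], "twist": [0, 0, 0]},
  {"hand": 6, "travel": [0, 0, 0], "twist": [0, 0, 0]},
])

```text
time: 13.22
position: [0.5515, 0.2119, 0.1642]
tool_rot: [0.728, 0.65, 0.144, 0.162]
ft_force: [0.6, 0.1, -0.3]
grip_width: 0.0257
grip_force: 0.0
```

Emit:
move_arm([
  {"hand": 6, "travel": [0, 0, 0], "twist": [0, 0, 0]},
  {"hand": 6, "travel": [0, 0, 0], "twist": [0, 0, 0]},
  {"hand": 6, "travel": [0, 0, 0], "twist": [0, 0, 0]},
  {"hand": 6, "travel": [0, 0, 0], "twist": [0, 0, 0]},
  {"hand": 6, "travel": [0, 0, 0], "twist": [0, 0, 0]},
])

```text
time: 13.63
position: [0.5515, 0.2119, 0.164]
tool_rot: [0.728, 0.65, 0.144, 0.162]
ft_force: [0.4, 0.0, 1.0]
grip_width: 0.0567
grip_force: 0.0
```

Emit:
move_arm([
  {"hand": 6, "travel": [0, 0, 0.9], "twist": [0, 0, 0]},
  {"hand": 6, "travel": [0, 0, 0.9], "twist": [0, 0, 0]},
  {"hand": 6, "travel": [0, 0, 0.9], "twist": [0, 0, 0]},
  {"hand": 6, "travel": [0, 0, 0.8], "twist": [0, 0, 0]},
  {"hand": 6, "travel": [0, 0, 0], "twist": [0, 0, 0]},
])

```text
time: 14.05
position: [0.566, 0.2097, 0.13]
tool_rot: [0.728, 0.65, 0.143, 0.161]
ft_force: [-0.0, -0.2, 0.3]
grip_width: 0.0598
grip_force: 0.0
```

```bash
python3 - <<'E'
from plan import *
o=robot.get_obs();p=np.array(o["position"]);print(p,o["grip_width"],o["ft_force"],np.round(o["q"],2))
S=robot.camera("scene");g=cv2.cvtColor(S["frame"],cv2.COLOR_RGB2GRAY)
[print(r,*g[r,222:262]) for r in range(154,186,2)]
w=robot.camera("wrist");g=cv2.cvtColor(w["frame"],cv2.COLOR_RGB2GRAY)
print("wrist");[print(r,*g[r,200:372:5]) for r in range(200,262,6)]
E
```

```text
[0.56603353 0.20971775 0.13004816] 0.05975634113247623 [-0.04846047 -0.18561086  0.28446523] [ 0.25  0.52  1.87 -0.43  0.37  0.74]
154 97 101 90 91 98 139 152 185 191 192 192 192 192 192 192 193 192 192 192 191 189 175 129 59 42 47 102 181 185 159 116 100 97 99 98 100 100 101 121 165
156 103 140 153 183 188 191 192 191 191 192 191 191 191 192 192 191 192 193 192 192 190 191 180 132 69 45 54 110 184 192 185 135 104 99 98 100 99 100 114 153
158 186 189 191 192 192 192 192 191 192 192 192 192 193 192 191 192 192 192 191 192 191 190 190 189 168 81 48 84 152 185 189 184 156 108 99 100 98 95 83 70
160 131 121 182 191 192 191 193 192 193 192 191 192 193 192 191 188 187 189 191 191 192 191 191 191 189 168 82 45 54 111 184 192 192 181 128 101 90 80 84 81
162 53 69 112 181 192 192 193 191 191 191 192 192 191 183 139 77 68 95 154 185 191 191 191 191 191 189 169 101 130 148 199 204 203 203 196 181 196 199 209 202
164 40 45 58 111 181 192 192 192 192 192 191 192 190 171 74 42 44 42 53 108 181 192 191 191 191 192 184 164 192 214 218 217 217 218 217 217 217 218 212 190
166 40 39 44 54 95 155 186 19
[... 2299 characters left out ...]
0 109 115 112 109 105 39 47 49 45 43 41 33 109 114 110 110 108 110 108 108 106 106 109 108 111 108
236 106 118 40 32 61 58 110 108 110 107 108 110 110 112 39 42 45 43 43 39 32 108 110 109 108 113 110 111 106 57 59 35 81 109 108
242 111 82 32 30 42 36 110 108 109 108 110 108 108 112 38 42 44 43 43 39 32 112 108 112 111 108 106 107 102 41 43 30 35 52 58
248 106 32 29 41 42 32 112 110 110 112 112 115 108 112 39 42 45 43 44 39 32 110 107 68 48 46 51 55 57 35 46 42 35 35 62
254 32 30 42 42 34 33 109 109 113 110 110 107 108 109 38 42 45 43 43 39 31 107 68 39 60 63 64 63 60 35 37 41 41 31 34
260 86 85 84 83 83 82 81 81 81 81 80 80 80 80 80 79 79 80 80 80 79 80 80 80 80 80 81 82 81 83 83 83 84 84 85
```

Now the bar is clearly between the fingers: in the scene the front fingertip reaches (229,175), past the bar, and in the wrist image the bar at col 286 is midway between the fingers. Closing.

Emit:
move_arm([
  {"hand": 0, "travel": [0, 0, 0], "twist": [0, 0, 0]},
  {"hand": 0, "travel": [0, 0, 0], "twist": [0, 0, 0]},
  {"hand": 0, "travel": [0, 0, 0], "twist": [0, 0, 0]},
  {"hand": 0, "travel": [0, 0, 0], "twist": [0, 0, 0]},
  {"hand": 0, "travel": [0, 0, 0], "twist": [0, 0, 0]},
], force=30)

```text
time: 14.57
position: [0.5662, 0.2103, 0.1328]
tool_rot: [0.728, 0.65, 0.145, 0.162]
ft_force: [0.4, 0.2, -0.2]
grip_width: 0.0343
grip_force: 0.0
```

Emit:
move_arm([
  {"hand": 0, "travel": [0, 0, 0], "twist": [0, 0, 0]},
  {"hand": 0, "travel": [0, 0, 0], "twist": [0, 0, 0]},
  {"hand": 0, "travel": [0, 0, 0], "twist": [0, 0, 0]},
])

```text
time: 14.82
position: [0.5648, 0.2103, 0.1318]
tool_rot: [0.728, 0.65, 0.144, 0.161]
ft_force: [-2.6, 1.1, 1.0]
grip_width: 0.0172
grip_force: 30.0
```

Emit:
move_arm([
  {"hand": 0, "travel": [0, 0, 0], "twist": [0, 0, 0]},
])

```text
time: 14.9
position: [0.5648, 0.2103, 0.1318]
tool_rot: [0.728, 0.65, 0.144, 0.161]
ft_force: [-3.8, 2.6, 1.1]
grip_width: 0.0167
grip_force: 30.0
```

Gripped: 17 mm at 30 N. Next is the arc.

```bash
cat > arc.py <<'E'
from plan import *
import sys
th0,th1,n=map(float,sys.argv[1:]);n=int(n)
p0=np.array([.5648,.2103,.1318]);Q=R.from_quat([.728,.65,.144,.161])
Rm=R.from_euler('z',-.112)
def pos(t):
    a=np.radians(t-20);b=np.radians(-20);return p0+Rm.apply([-.1*(np.cos(a)-np.cos(b)),0,.1*(np.sin(a)-np.sin(b))])
o=robot.get_obs();p=np.array(o["position"]);print(p,"want now",pos(th0),np.round(o["q"],2),np.round(o["ft_force"],1),o["grip_width"])
d=Rm.inv().apply(p-p0)+[-.1*np.cos(np.radians(20)),0,-.1*np.sin(np.radians(20))]
print("angle",np.degrees(np.arctan2(d[2],-d[0]))+20,"r",np.hypot(d[0],d[2]),"off",d[1])
plan([(pos(th0+(th1-th0)*i/n),Q) for i in range(1,n+1)],0)
E
python3 arc.py 0 45 10
```

```text
[0.56480183 0.21032303 0.1318354 ] want now [0.5648 0.2103 0.1318] [ 0.25  0.52  1.87 -0.43  0.37  0.74] [-3.8  2.6  1.1] 0.016723685448212178
angle 0.01920692084457798 r 0.09998860751685322 off 2.30930869188834e-05
[{"hand":0,"travel":[-0.0, 0.1, -0.78],"twist":[-0.0, 0.1, 0.0]},{"hand":0,"travel":[-0.0, 0.16, -0.76],"twist":[-0.0, -0.0, 0.0]},{"hand":0,"travel":[-0.0, 0.21, -0.76],"twist":[-0.0, -0.0, 0.0]},{"hand":0,"travel":[-0.0, 0.28, -0.73],"twist":[-0.0, -0.0, 0.0]},{"hand":0,"travel":[-0.0, 0.34, -0.71],"twist":[-0.0, -0.0, 0.0]}]
[{"hand":0,"travel":[0.0, 0.39, -0.69],"twist":[-0.0, -0.0, 0.0]},{"hand":0,"travel":[0.0, 0.44, -0.65],"twist":[-0.0, -0.0, 0.0]},{"hand":0,"travel":[0.0, 0.49, -0.61],"twist":[-0.0, -0.0, 0.0]},{"hand":0,"travel":[0.0, 0.53, -0.57],"twist":[-0.0, -0.0, 0.0]},{"hand":0,"travel":[0.0, 0.58, -0.53],"twist":[-0.0, -0.0, 0.0]}]
```

Emit:
move_arm([
  {"hand": 0, "travel": [0, 0.1, -0.78], "twist": [0, 0, 0]},
  {"hand": 0, "travel": [0, 0.16, -0.76], "twist": [0, 0, 0]},
  {"hand": 0, "travel": [0, 0.21, -0.76], "twist": [0, 0, 0]},
  {"hand": 0, "travel": [0, 0.28, -0.73], "twist": [0, 0, 0]},
  {"hand": 0, "travel": [0, 0.34, -0.71], "twist": [0, 0, 0]},
])

```text
time: 15.32
position: [0.5575, 0.211, 0.1703]
tool_rot: [0.729, 0.65, 0.142, 0.16]
ft_force: [-3.1, 5.0, -7.3]
grip_width: 0.0167
grip_force: 30.0
```

```bash
python3 arc.py 22.5 65 10
```

```text
[0.55752252 0.21101588 0.17029567] want now [0.55890163 0.21096339 0.17036395] [ 0.26  0.45  1.86 -0.35  0.46  0.66] [-3.1  5.  -7.3] 0.016697587060111988
angle 22.427513822483455 r 0.10137212551320186 off -0.00010198227601480694
[{"hand":0,"travel":[0.01, 0.49, -0.59],"twist":[-0.2, 0.1, 0.0]},{"hand":0,"travel":[0.0, 0.41, -0.62],"twist":[0.0, -0.0, 0.0]},{"hand":0,"travel":[0.0, 0.46, -0.58],"twist":[0.0, -0.0, 0.0]},{"hand":0,"travel":[0.0, 0.5, -0.55],"twist":[0.0, -0.0, 0.0]},{"hand":0,"travel":[0.0, 0.54, -0.51],"twist":[0.0, -0.0, 0.0]}]
[{"hand":0,"travel":[0.0, 0.58, -0.47],"twist":[0.0, -0.0, 0.0]},{"hand":0,"travel":[0.0, 0.6, -0.42],"twist":[0.0, -0.0, 0.0]},{"hand":0,"travel":[0.0, 0.64, -0.38],"twist":[0.0, -0.0, 0.0]},{"hand":0,"travel":[0.01, 0.67, -0.33],"twist":[0.0, -0.0, 0.0]},{"hand":0,"travel":[-0.0, 0.68, -0.28],"twist":[0.0, -0.0, 0.0]}]
```

Emit:
move_arm([
  {"hand": 0, "travel": [0, 0.45, -0.6], "twist": [0, 0, 0]},
  {"hand": 0, "travel": [0, 0.42, -0.62], "twist": [0, 0, 0]},
  {"hand": 0, "travel": [0, 0.46, -0.58], "twist": [0, 0, 0]},
  {"hand": 0, "travel": [0, 0.5, -0.55], "twist": [0, 0, 0]},
  {"hand": 0, "travel": [0, 0.54, -0.51], "twist": [0, 0, 0]},
])

```text
time: 15.73
position: [0.5622, 0.2104, 0.2045]
tool_rot: [0.73, 0.651, 0.139, 0.157]
ft_force: [-14.3, 9.8, -0.7]
grip_width: 0.016
grip_force: 30.2
```

Emit:
move_arm([
  {"hand": 0, "travel": [0, 0.58, -0.47], "twist": [0, 0, 0]},
  {"hand": 0, "travel": [0, 0.6, -0.42], "twist": [0, 0, 0]},
  {"hand": 0, "travel": [0, 0.64, -0.38], "twist": [0, 0, 0]},
  {"hand": 0, "travel": [0, 0.67, -0.33], "twist": [0, 0, 0]},
  {"hand": 0, "travel": [0, 0.68, -0.28], "twist": [0, 0, 0]},
])

```text
time: 16.15
position: [0.5773, 0.2087, 0.2345]
tool_rot: [0.731, 0.651, 0.136, 0.154]
ft_force: [-34.2, 10.5, 19.1]
grip_width: 0.0137
grip_force: 34.2
```

```bash
python3 arc.py 65 110 10
```

```text
[0.57727799 0.2087443  0.2345194 ] want now [0.58791286 0.20770048 0.23671269] [ 0.24  0.37  1.74 -0.23  0.66  0.51] [-34.2  10.5  19.1] 0.013682481652573344
angle 60.090092493880235 r 0.10639488724280055 off -0.00015134184748383855
[{"hand":0,"travel":[0.02, 1.81, -0.03],"twist":[-1.3, 0.2, -0.1]},{"hand":0,"travel":[-0.0, 0.76, -0.18],"twist":[0.0, -0.0, 0.0]},{"hand":0,"travel":[-0.0, 0.78, -0.12],"twist":[0.0, -0.0, 0.0]},{"hand":0,"travel":[-0.0, 0.78, -0.06],"twist":[0.0, -0.0, 0.0]},{"hand":0,"travel":[-0.0, 0.79, 0.01],"twist":[0.0, -0.0, 0.0]}]
[{"hand":0,"travel":[0.0, 0.78, 0.06],"twist":[0.0, -0.0, 0.0]},{"hand":0,"travel":[0.0, 0.77, 0.13],"twist":[0.0, -0.0, 0.0]},{"hand":0,"travel":[0.0, 0.77, 0.19],"twist":[0.0, -0.0, 0.0]},{"hand":0,"travel":[0.0, 0.74, 0.24],"twist":[0.0, -0.0, 0.0]},{"hand":0,"travel":[0.0, 0.73, 0.31],"twist":[0.0, -0.0, 0.0]}]
```

The outward radial force with a shrinking grip width means the bar sits near the pad ends and is being squeezed out. I'll soften the grip and push deeper so it re-seats.

Emit:
move_arm([
  {"hand": 0, "travel": [0, 0, 0], "twist": [0, 0, 0]},
  {"hand": 0, "travel": [0, 0, 0.2], "twist": [0, 0, 0]},
], force=8)

```text
time: 16.32
position: [0.5828, 0.2082, 0.2356]
tool_rot: [0.729, 0.651, 0.14, 0.158]
ft_force: [-21.2, 6.0, 11.2]
grip_width: 0.0321
grip_force: 11.2
```

```bash
python3 - <<'E'
from plan import *
o=robot.get_obs();print(o["moment"]);S=robot.camera("scene");g=cv2.cvtColor(S["frame"],cv2.COLOR_RGB2GRAY)
p=np.array(o["position"]);q=R.from_quat(o["tool_rot"]).as_matrix()
print("tip",proj(S,[p+.014*q[:,2]]),"bar at 62deg",proj(S,np.array([[.06-.1*np.cos(np.radians(42)),y,.18+.1*np.sin(np.radians(42))] for y in(.146,.114,.082)])@R.from_euler('z',-.112).as_matrix().T+[.579,.081,0]))
E
python3 arc.py 62 110 10
```

```text
[1.02188715 3.40670948 0.21434928]
tip [[248.85940594 141.68901672]] bar at 62deg [[243.71740147 131.20097104]
 [246.2773008  136.32195692]
 [248.95707612 141.6827314 ]]
[0.58265309 0.20817405 0.23475527] want now [0.58433163 0.20810326 0.23291507] [ 0.24  0.37  1.73 -0.24  0.65  0.51] [-21.2   6.6  10.1] 0.03310442472065864
angle 62.13760267779026 r 0.10247708642637524 off -0.00011726065084434256
[{"hand":0,"travel":[0.01, 0.86, -0.07],"twist":[-0.7, 0.1, -0.0]},{"hand":0,"travel":[0.0, 0.8, -0.23],"twist":[0.0, 0.0, -0.0]},{"hand":0,"travel":[0.0, 0.83, -0.16],"twist":[0.0, 0.0, -0.0]},{"hand":0,"travel":[0.01, 0.83, -0.09],"twist":[0.0, 0.0, -0.0]},{"hand":0,"travel":[-0.0, 0.83, -0.02],"twist":[0.0, 0.0, -0.0]}]
[{"hand":0,"travel":[-0.0, 0.84, 0.05],"twist":[0.0, 0.0, -0.0]},{"hand":0,"travel":[-0.0, 0.83, 0.12],"twist":[0.0, 0.0, -0.0]},{"hand":0,"travel":[-0.0, 0.82, 0.19],"twist":[0.0, 0.0, -0.0]},{"hand":0,"travel":[0.0, 0.79, 0.25],"twist":[0.0, 0.0, -0.0]},{"hand":0,"travel":[0.0, 0.78, 0.33],"twist":[0.0, 0.0, -0.0]}]
```

```bash
python3 - <<'E'
from plan import *
S=robot.camera("scene");w=robot.camera("wrist");T=robot.camera("top")
g=cv2.cvtColor(S["frame"],cv2.COLOR_RGB2GRAY)
print("S from col 226");[print(r,*g[r,226:276:1]) for r in range(122,172,2)]
g=cv2.cvtColor(w["frame"],cv2.COLOR_RGB2GRAY)
print("W from col 200 step5");[print(r,*g[r,200:372:5]) for r in range(190,262,6)]
E
```

```text
S from col 226
122 42 43 52 77 81 89 103 104 106 105 106 104 105 106 105 105 106 106 98 72 45 42 38 50 79 95 96 97 97 98 100 97 58 49 49 50 59 73 80 82 81 81 81 82 82 82 82 82 83 85
124 37 37 34 37 40 59 85 102 105 104 105 105 105 105 105 104 106 105 104 92 70 45 42 41 59 93 98 98 97 98 98 97 92 74 53 49 50 51 61 75 82 81 82 81 83 82 83 85 103 154
126 73 47 36 35 34 39 43 65 101 105 104 107 105 105 106 105 104 105 103 98 92 71 50 43 51 79 95 98 98 97 98 98 99 99 95 78 56 50 50 53 64 77 81 81 82 82 83 92 128 179
128 105 97 75 46 38 37 39 44 67 101 104 105 106 105 105 106 106 106 103 97 97 96 86 53 43 51 79 96 98 98 98 98 98 98 99 101 100 90 61 49 51 54 68 81 83 83 83 88 103 117
130 105 105 106 98 73 43 38 40 45 65 100 105 105 106 106 106 107 107 101 98 98 98 97 88 52 43 52 80 96 96 99 99 98 98 99 99 100 104 102 60 51 51 52 58 72 84 84 87 101 113
132 106 105 105 105 98 76 45 38 40 44 59 86 103 99 86 82 84 87 99 98 97 97 97 96 87 54 47 61 95 98 98 98 98 98 99 98 99 99 98 93 73 55 51 51 54 61 73 87 101 112
134 105 105 106 106 106 105 98 73 47 42 43 55 73 50 42 41 40 44 60 92 98 98 98 98 
[... 4402 characters left out ...]
90 40 43 44 44 42 38 64 66 67 65 66 65 65 65 65 66 84 133 198 200 200 199 199 199
232 92 92 104 111 110 111 111 110 108 106 112 41 43 44 43 41 38 66 65 74 124 198 199 199 199 200 197 200 199 200 200 199 152 154 152
238 53 55 62 112 110 114 111 46 32 42 41 41 43 44 44 41 37 42 191 203 200 200 200 199 43 45 35 125 201 201 201 201 38 54 54
244 54 61 63 108 95 96 94 30 30 42 42 40 43 44 44 42 37 42 182 187 198 202 200 200 42 42 32 33 201 201 202 203 38 39 53
250 89 184 158 91 88 96 33 32 40 42 34 40 43 43 43 42 38 42 181 136 157 191 201 200 40 42 34 31 78 202 203 203 91 128 38
256 213 185 178 92 90 31 31 28 42 42 33 39 44 43 43 41 38 42 180 133 136 136 186 189 35 42 42 28 32 43 204 203 91 99 120
```

The scene rows put the bar's inner end near (244,144), so the lever is only at about 50° and the bar has slipped to the fingertips. I'll let it down, regrasp about 12 mm deeper at rest, then swing again.

```bash
python3 - <<'E'
from plan import *
Q=R.from_quat([.728,.65,.144,.161]);z=Q.apply([0,0,1]);p1=np.array([.5648,.2103,.1318])+.013*z
print(p1);plan([(p1-.085*z,Q)],6,vmax=.008)
E
```

```text
[0.57025121 0.20968566 0.12001412]
[{"hand":6,"travel":[0.0, -0.74, 0.18],"twist":[-0.1, 0.0, -0.0]},{"hand":6,"travel":[0.0, -0.74, 0.18],"twist":[-0.1, 0.0, -0.0]},{"hand":6,"travel":[0.0, -0.74, 0.17],"twist":[-0.1, 0.0, -0.0]},{"hand":6,"travel":[0.0, -0.74, 0.18],"twist":[-0.1, 0.1, -0.0]},{"hand":6,"travel":[0.0, -0.74, 0.17],"twist":[-0.1, -0.0, -0.0]}]
[{"hand":6,"travel":[0.0, -0.74, 0.17],"twist":[-0.0, -0.0, -0.0]},{"hand":6,"travel":[0.01, -0.74, 0.18],"twist":[-0.1, 0.0, -0.0]},{"hand":6,"travel":[-0.0, -0.74, 0.17],"twist":[-0.1, 0.0, -0.0]}]
```

Emit:
move_arm([
  {"hand": 6, "travel": [0, -0.8, 0.2], "twist": [0, 0, 0]},
  {"hand": 6, "travel": [0, -0.8, 0.2], "twist": [0, 0, 0]},
  {"hand": 6, "travel": [0, -0.8, 0.2], "twist": [0, 0, 0]},
  {"hand": 6, "travel": [0, -0.8, 0.2], "twist": [0, 0, 0]},
  {"hand": 6, "travel": [0, -0.8, 0.2], "twist": [0, 0, 0]},
])

```text
time: 16.93
position: [0.5602, 0.211, 0.2105]
tool_rot: [0.728, 0.65, 0.146, 0.163]
ft_force: [-0.1, 0.0, -0.3]
grip_width: 0.0565
grip_force: 0.0
```

Emit:
move_arm([
  {"hand": 6, "travel": [0, -0.8, 0.2], "twist": [0, 0, 0]},
  {"hand": 6, "travel": [0, -0.8, 0.2], "twist": [0, 0, 0]},
  {"hand": 6, "travel": [0, -0.8, 0.2], "twist": [0, 0, 0]},
  {"hand": 6, "travel": [0, 0, 0], "twist": [0, 0, 0]},
])

```text
time: 17.27
position: [0.5377, 0.2129, 0.192]
tool_rot: [0.728, 0.651, 0.142, 0.161]
ft_force: [-1.4, 0.6, 0.4]
grip_width: 0.0597
grip_force: 0.0
```

```bash
python3 - <<'E'
from plan import *
o=robot.get_obs();print(o["position"],o["grip_width"],np.round(o["ft_force"],1))
S=robot.camera("scene");g=cv2.cvtColor(S["frame"],cv2.COLOR_RGB2GRAY);[print(r,*g[r,228:256]) for r in range(150,180,3)]
w=robot.camera("wrist");g=cv2.cvtColor(w["frame"],cv2.COLOR_RGB2GRAY)
print("W from col 200 step5");[print(r,*g[r,200:372:5]) for r in range(170,262,10)]
Q=R.from_quat([.728,.65,.144,.161]);p1=np.array([.5703,.2097,.1200]);plan([(p1,Q)],6,vmax=.02)
E
```

```text
[0.53769994 0.21285114 0.19203627] 0.059730296417710965 [-1.4  0.6  0.4]
150 191 191 191 191 191 190 190 191 192 190 190 190 191 190 191 190 190 190 190 186 157 116 100 99 98 98 99 99
153 191 190 191 190 190 190 190 191 190 191 192 191 192 191 190 189 189 191 191 190 190 190 180 127 102 99 99 99
156 191 191 191 190 191 191 190 191 190 191 191 191 191 191 189 190 190 189 190 190 190 189 190 190 183 133 104 100
159 192 191 191 190 190 191 191 192 191 191 191 190 191 190 191 190 190 190 190 190 190 191 190 190 190 189 181 145
162 190 191 190 190 190 191 191 182 139 81 73 98 154 184 190 190 190 190 189 189 191 189 187 188 201 204 203 202
165 190 190 191 191 190 190 189 170 74 48 52 53 56 89 154 187 191 190 190 189 179 148 175 212 216 216 216 216
168 191 191 190 190 190 190 190 189 168 82 49 53 54 56 88 155 187 190 191 190 175 114 131 189 210 219 219 219
171 191 191 191 191 192 191 191 191 189 170 82 50 52 55 53 64 115 180 176 188 151 106 101 125 177 193 219 217
174 192 191 191 190 191 190 191 190 190 190 179 130 70 98 150 180 168 155 139 123 106 99 98 99 105 122 120 110
177 191 191 190 1
[... 992 characters left out ...]
10 109 108 119 108 108 107 109 46 44 56 56 60 112 110 68 41 56 59 61 62 64 65 65 64 64 64 64 64
240 111 108 32 28 42 42 111 107 69 70 110 112 111 110 45 46 56 64 58 110 109 68 45 65 65 65 62 204 192 43 43 35 35 200 200
250 46 31 28 43 42 33 70 68 71 69 70 70 102 95 44 47 57 63 59 113 70 68 42 42 41 42 61 184 173 35 41 42 31 34 162
260 86 85 83 84 82 82 82 81 80 80 80 80 80 80 79 79 79 79 79 79 80 79 80 81 80 81 81 82 82 82 82 84 84 84 85
[{"hand":6,"travel":[-0.0, -0.09, 1.99],"twist":[0.0, 0.0, 0.0]},{"hand":6,"travel":[-0.01, -0.08, 1.99],"twist":[0.0, 0.0, 0.0]},{"hand":6,"travel":[0.0, -0.09, 1.99],"twist":[0.1, 0.0, 0.0]},{"hand":6,"travel":[-0.0, -0.09, 1.99],"twist":[-0.0, 0.0, 0.1]}]
```

Emit:
move_arm([
  {"hand": 6, "travel": [0, -0.1, 2.0], "twist": [0, 0, 0]},
  {"hand": 6, "travel": [0, -0.1, 2.0], "twist": [0, 0, 0]},
  {"hand": 6, "travel": [0, -0.1, 2.0], "twist": [0, 0, 0]},
  {"hand": 6, "travel": [0, -0.1, 2.0], "twist": [0, 0, 0]},
  {"hand": 6, "travel": [0, 0, 0], "twist": [0, 0, 0]},
], force=30)

```text
time: 17.78
position: [0.5707, 0.2091, 0.1168]
tool_rot: [0.728, 0.65, 0.143, 0.161]
ft_force: [-0.5, 0.6, 0.0]
grip_width: 0.0601
grip_force: 0.0
```

Emit:
move_arm([
  {"hand": 0, "travel": [0, 0, 0], "twist": [0, 0, 0]},
  {"hand": 0, "travel": [0, 0, 0], "twist": [0, 0, 0]},
  {"hand": 0, "travel": [0, 0, 0], "twist": [0, 0, 0]},
  {"hand": 0, "travel": [0, 0, 0], "twist": [0, 0, 0]},
  {"hand": 0, "travel": [0, 0, 0], "twist": [0, 0, 0]},
])

```text
time: 18.2
position: [0.5705, 0.21, 0.121]
tool_rot: [0.728, 0.65, 0.145, 0.162]
ft_force: [0.1, -0.3, 0.3]
grip_width: 0.0344
grip_force: 0.0
```

Emit:
move_arm([
  {"hand": 0, "travel": [0, 0, 0], "twist": [0, 0, 0]},
  {"hand": 0, "travel": [0, 0, 0], "twist": [0, 0, 0]},
  {"hand": 0, "travel": [0, 0, 0], "twist": [0, 0, 0]},
  {"hand": 0, "travel": [0, 0, 0], "twist": [0, 0, 0]},
])

```text
time: 18.53
position: [0.5703, 0.2099, 0.1201]
tool_rot: [0.728, 0.65, 0.145, 0.162]
ft_force: [-1.8, -0.1, 2.9]
grip_width: 0.017
grip_force: 30.0
```

```bash
python3 - <<'E'
from plan import *
o=robot.get_obs();print(o["position"],o["tool_rot"],o["grip_width"],o["grip_force"],np.round(o["ft_force"],1),np.round(o["moment"],2),np.round(o["q"],2))
E
```

```text
[0.57026999 0.20989385 0.12011191] [0.72794194 0.65030142 0.14470036 0.16208148] 0.01703382876576192 30.00039517879486 [-1.8 -0.1  2.9] [-0.08  0.29 -0.05] [ 0.25  0.55  1.87 -0.46  0.34  0.77]
```

```bash
sed -i 's/^p0=.*/p0=np.array([.5703,.2099,.1201]);Q=R.from_quat([.7279,.6503,.1447,.1621])/' arc.py; python3 arc.py 0 45 15
```

```text
[0.57026999 0.20989385 0.12011191] want now [0.5703 0.2099 0.1201] [ 0.25  0.55  1.87 -0.46  0.34  0.77] [-1.8 -0.1  2.9] 0.01703382876576192
angle 0.012119500057643506 r 0.10002330483124361 off -9.464722597619e-06
[{"hand":0,"travel":[0.0, 0.06, -0.52],"twist":[-0.0, -0.0, -0.0]},{"hand":0,"travel":[0.0, 0.09, -0.51],"twist":[-0.0, -0.0, -0.0]},{"hand":0,"travel":[0.0, 0.11, -0.51],"twist":[-0.0, -0.0, -0.0]},{"hand":0,"travel":[0.0, 0.14, -0.51],"twist":[-0.0, -0.0, -0.0]},{"hand":0,"travel":[0.0, 0.17, -0.5],"twist":[-0.0, -0.0, -0.0]}]
[{"hand":0,"travel":[0.0, 0.19, -0.48],"twist":[-0.0, -0.0, -0.0]},{"hand":0,"travel":[0.0, 0.22, -0.48],"twist":[-0.0, -0.0, -0.0]},{"hand":0,"travel":[0.0, 0.24, -0.46],"twist":[-0.0, -0.0, -0.0]},{"hand":0,"travel":[0.0, 0.27, -0.45],"twist":[-0.0, -0.0, -0.0]},{"hand":0,"travel":[-0.0, 0.29, -0.44],"twist":[-0.0, -0.0, -0.0]}]
[{"hand":0,"travel":[-0.0, 0.31, -0.42],"twist":[-0.0, -0.0, -0.0]},{"hand":0,"travel":[-0.0, 0.34, -0.4],"twist":[-0.0, -0.0, -0.0]},{"hand":0,"travel":[0.0, 0.35, -0.39],"twist":[-0.0, -0.0, -0.0]},{"hand":0,"travel":[0.0, 0.38, -0.36],"twist":[-0.0, -0.0, -0.0]},{"hand":0,"travel":[0.0, 0.39, -0.35],"twist":[-0.0, -0.0, -0.0]}]
```

Emit:
move_arm([
  {"hand": 0, "travel": [0, 0.06, -0.52], "twist": [0, 0, 0]},
  {"hand": 0, "travel": [0, 0.09, -0.51], "twist": [0, 0, 0]},
  {"hand": 0, "travel": [0, 0.11, -0.51], "twist": [0, 0, 0]},
  {"hand": 0, "travel": [0, 0.14, -0.51], "twist": [0, 0, 0]},
  {"hand": 0, "travel": [0, 0.17, -0.5], "twist": [0, 0, 0]},
], force=40)

```text
time: 18.95
position: [0.564, 0.2104, 0.1451]
tool_rot: [0.728, 0.65, 0.144, 0.161]
ft_force: [2.7, 1.1, -6.6]
grip_width: 0.017
grip_force: 40.0
```

Emit:
move_arm([
  {"hand": 0, "travel": [0, 0.19, -0.48], "twist": [0, 0, 0]},
  {"hand": 0, "travel": [0, 0.22, -0.48], "twist": [0, 0, 0]},
  {"hand": 0, "travel": [0, 0.24, -0.46], "twist": [0, 0, 0]},
  {"hand": 0, "travel": [0, 0.27, -0.45], "twist": [0, 0, 0]},
  {"hand": 0, "travel": [0, 0.29, -0.44], "twist": [0, 0, 0]},
])

```text
time: 19.37
position: [0.5633, 0.2104, 0.1705]
tool_rot: [0.729, 0.65, 0.143, 0.161]
ft_force: [-2.6, 5.1, -7.3]
grip_width: 0.0168
grip_force: 40.0
```

```bash
cat > see.py <<'E'
from plan import *
S=robot.camera("scene");g=cv2.cvtColor(S["frame"],cv2.COLOR_RGB2GRAY);Rm=R.from_euler('z',-.112).as_matrix()
for t in map(float,__import__("sys").argv[1:]):
    a=np.radians(t-20);print(t,"bar out,mid,in / arm in",proj(S,np.array([[.06-.1*np.cos(a),y,.18+.1*np.sin(a)] for y in(.146,.114,.082,.077)])@Rm.T+[.579,.081,0]).round(1).tolist())
E
cat see.py > see2.py; echo 'r0,r1,c0,c1=ROI
print("cols",c0);[print(r,*g[r,c0:c1]) for r in range(r0,r1,2)]' >> see2.py; sed 's/ROI/130,180,224,262/' see2.py > /tmp/s.py; PYTHONPATH=. python3 /tmp/s.py 0 20 30 35; python3 arc.py 30 45 5
```

```text
[0.56328858 0.21039073 0.17054564] want now [0.56581675 0.21040423 0.17166683] [ 0.25  0.45  1.84 -0.34  0.46  0.64] [-2.6  5.1 -7.3] 0.01680348798445114
angle 29.13727107585077 r 0.10228958361022232 off -0.00029598482552562887
[{"hand":0,"travel":[0.03, 0.58, -0.42],"twist":[-0.3, 0.1, -0.0]},{"hand":0,"travel":[-0.0, 0.34, -0.4],"twist":[-0.0, -0.0, -0.0]},{"hand":0,"travel":[0.0, 0.35, -0.39],"twist":[-0.0, -0.0, -0.0]},{"hand":0,"travel":[0.0, 0.38, -0.36],"twist":[-0.0, -0.0, -0.0]},{"hand":0,"travel":[0.0, 0.39, -0.35],"twist":[-0.0, -0.0, -0.0]}]Traceback (most recent call last):
  File "/tmp/s.py", line 1, in <module>
    from plan import *
  File "plan.py", line 1, in <module>
    from h import *
  File "h.py", line 1, in <module>
    import numpy as np,cv2
ModuleNotFoundError: No module named 'cv2'
```

```bash
sed 's/ROI/146,176,224,262/' see2.py > see3.py; python3 see3.py 0 20 30 35; python3 - <<'E'
from plan import *
o=robot.get_obs();print(o["position"],np.round(o["ft_force"],1),np.round(o["moment"],2))
w=robot.camera("wrist");g=cv2.cvtColor(w["frame"],cv2.COLOR_RGB2GRAY)
print("W from col 200 step5");[print(r,*g[r,200:372:5]) for r in range(190,262,8)]
E
```

```text
0.0 bar out,mid,in / arm in [[238.2, 163.4], [240.5, 169.0], [242.9, 174.8], [243.3, 175.8]]
20.0 bar out,mid,in / arm in [[235.6, 153.4], [238.0, 158.9], [240.4, 164.6], [240.7, 165.5]]
30.0 bar out,mid,in / arm in [[235.9, 148.0], [238.2, 153.4], [240.7, 159.0], [241.1, 159.9]]
35.0 bar out,mid,in / arm in [[236.4, 145.3], [238.8, 150.6], [241.3, 156.2], [241.7, 157.1]]
cols 224
146 38 38 41 43 53 90 150 167 171 179 184 173 124 59 42 46 85 153 187 191 189 167 126 101 99 98 98 99 99 99 98 98 99 99 98 99 100 101
148 67 41 40 40 43 57 111 182 189 178 138 77 60 45 44 42 48 103 180 191 191 190 182 151 108 99 99 99 98 99 98 98 98 99 99 99 99 98
150 175 128 67 42 39 42 54 91 127 74 48 45 42 42 42 43 43 53 108 180 190 191 192 187 158 116 100 99 98 98 98 99 99 99 98 101 120 166
152 191 188 176 129 67 42 42 44 45 41 42 43 45 41 42 42 43 45 54 108 180 189 191 191 189 181 147 108 100 99 99 99 99 99 98 99 118 164
154 191 192 190 189 176 129 68 45 45 44 43 43 45 44 43 42 41 44 47 55 110 183 190 191 190 190 185 159 117 100 98 99 99 98 99 96 86 73
156 191 191 191 191 191 189 175 130 68 46 46 42 44
[... 2039 characters left out ...]
11 111 108 110 112 108 110 108 108 113 108 108 109 110 110 113 112 113 113 113 113 109 112 110
222 108 108 107 111 112 112 110 110 111 109 108 108 110 109 113 112 72 72 111 108 110 113 110 110 109 111 109 110 110 111 110 111 116 113 111
230 108 108 109 108 106 108 110 107 111 109 108 111 111 108 38 38 37 38 37 37 36 112 108 107 113 112 111 110 68 45 49 55 59 60 62
238 54 54 53 54 53 54 53 54 109 107 90 32 42 42 38 41 43 44 44 41 37 42 35 35 61 62 56 54 53 53 54 53 54 54 54
246 53 54 53 54 53 54 53 87 108 109 32 32 42 41 38 43 43 43 44 41 36 42 42 32 32 64 62 64 54 53 54 53 54 54 53
254 54 53 54 54 53 54 62 205 182 32 32 36 42 43 38 42 44 45 43 40 37 42 42 30 31 45 89 167 47 53 54 53 53 54 53
```

Arm and bar follow (lever ≈28°). I'll continue in small increments and watch the force.

Emit:
move_arm([
  {"hand": 0, "travel": [0, 0.31, -0.42], "twist": [0, 0, 0]},
  {"hand": 0, "travel": [0, 0.34, -0.4], "twist": [0, 0, 0]},
  {"hand": 0, "travel": [0, 0.35, -0.39], "twist": [0, 0, 0]},
  {"hand": 0, "travel": [0, 0, 0], "twist": [0, 0, 0]},
])

```text
time: 19.8
position: [0.5655, 0.2101, 0.1855]
tool_rot: [0.729, 0.65, 0.142, 0.16]
ft_force: [-6.3, 6.9, -4.8]
grip_width: 0.0166
grip_force: 40.0
```

```bash
sed 's/ROI/136,166,228,262/' see2.py > see3.py; python3 see3.py 30 40; python3 arc.py 39 45 2;python3 - <<'E'
from plan import *
o=robot.get_obs();print(o["position"],np.round(o["ft_force"],1),np.round(o["moment"],2),np.round(o["joint_torque"],1))
E
```

```text
30.0 bar out,mid,in / arm in [[235.9, 148.0], [238.2, 153.4], [240.7, 159.0], [241.1, 159.9]]
40.0 bar out,mid,in / arm in [[237.2, 142.5], [239.6, 147.8], [242.1, 153.4], [242.5, 154.3]]
cols 228
136 106 105 104 106 105 100 79 50 40 39 39 54 87 103 106 105 101 98 98 98 98 98 98 98 99 98 98 98 99 98 98 99 98 98
138 90 103 106 106 106 105 100 76 49 41 39 39 60 101 106 106 102 98 98 98 98 98 98 98 98 98 98 98 99 99 99 99 99 98
140 50 69 102 106 107 106 105 100 77 51 42 38 42 66 103 105 98 98 98 98 98 98 98 98 96 97 99 98 98 99 98 99 99 97
142 42 49 69 102 106 107 107 105 103 92 51 41 40 54 88 105 99 97 98 98 96 98 98 98 97 99 99 99 99 99 99 98 99 99
144 40 40 45 61 89 102 80 55 49 46 42 43 44 45 90 158 159 110 99 98 100 98 98 97 98 98 98 99 99 98 99 99 98 98
146 64 43 41 46 73 107 56 42 45 43 42 42 42 45 52 94 152 163 126 100 97 99 99 98 98 99 99 99 98 98 99 99 98 98
148 175 129 69 44 43 44 43 42 43 44 42 43 42 43 43 48 102 179 181 151 108 98 98 98 97 99 99 99 99 99 98 98 101 108
150 191 189 175 130 68 45 45 43 43 43 45 45 42 40 42 48 69 117 184 186 157 116 100 99 98 98 99 99 100 99 98
[... 705 characters left out ...]
1 191 191 190 191 190 189 189 189 190 191 190 187 188 201 203 203 197 178 182 195 197 207 202
164 191 191 190 191 191 191 191 191 191 192 191 190 190 190 191 189 190 189 190 190 183 166 192 213 218 216 216 216 216 216 216 216 210 189
[0.56548954 0.21013651 0.18526324] want now [0.56972105 0.20996511 0.18685883] [ 0.25  0.43  1.82 -0.31  0.5   0.61] [-5.4  6.8 -5.7] 0.01670324235477729
angle 37.40353915353245 r 0.10351473213538567 off -0.0003026187982889651
[{"hand":0,"travel":[0.03, 0.82, -0.34],"twist":[-0.5, 0.1, -0.0]},{"hand":0,"travel":[0.0, 0.39, -0.34],"twist":[0.0, -0.0, -0.0]}]
[0.56548954 0.21013651 0.18526324] [-5.4  6.8 -5.7] [1.12 1.94 0.33] [ -4.8 -39.8 -19.1  -1.9  -2.5  -0.1]
```

Emit:
move_arm([
  {"hand": 0, "travel": [0, 0.38, -0.31], "twist": [0, 0, 0]},
  {"hand": 0, "travel": [0, 0.4, -0.29], "twist": [0, 0, 0]},
  {"hand": 0, "travel": [0, 0.42, -0.27], "twist": [0, 0, 0]},
  {"hand": 0, "travel": [0, 0.44, -0.24], "twist": [0, 0, 0]},
  {"hand": 0, "travel": [0, 0.45, -0.21], "twist": [0, 0, 0]},
], force=35)

```text
time: 20.27
position: [0.5708, 0.2094, 0.2026]
tool_rot: [0.731, 0.651, 0.136, 0.154]
ft_force: [-24.7, 15.3, 3.0]
grip_width: 0.017
grip_force: 35.0
```

```bash
sed 's/ROI/128,162,228,264/' see2.py > see3.py; python3 see3.py 40 50 55; python3 arc.py 54 60 2
```

```text
40.0 bar out,mid,in / arm in [[237.2, 142.5], [239.6, 147.8], [242.1, 153.4], [242.5, 154.3]]
50.0 bar out,mid,in / arm in [[239.6, 137.2], [242.1, 142.4], [244.6, 147.9], [245.0, 148.7]]
55.0 bar out,mid,in / arm in [[241.2, 134.6], [243.6, 139.8], [246.3, 145.2], [246.7, 146.1]]
cols 228
128 76 88 91 103 105 104 105 103 90 47 35 36 39 63 100 106 103 97 97 98 97 97 97 97 96 99 98 98 98 97 97 99 99 99 100 91
130 102 105 105 104 105 106 105 100 77 49 40 36 36 41 66 102 101 97 97 96 96 97 98 96 97 98 97 98 99 98 99 98 99 98 100 104
132 56 80 88 102 105 105 106 105 99 77 48 38 38 39 63 100 102 98 98 98 97 98 98 98 98 97 98 97 98 98 99 98 98 98 98 100
134 37 40 49 68 100 105 106 105 104 100 75 52 40 37 43 63 97 98 98 97 97 98 97 96 97 98 97 98 98 98 97 98 98 97 99 99
136 38 38 40 45 66 100 106 105 104 103 101 93 53 43 41 59 95 98 97 97 97 98 98 98 97 97 98 97 99 97 99 98 98 99 99 98
138 47 39 37 41 46 67 100 101 78 51 48 56 69 48 41 43 60 93 97 97 97 97 97 97 97 98 98 98 100 98 98 98 99 99 100 98
140 98 74 47 39 41 45 57 71 46 42 42 42 40 42 43 42 41 61 94 98 98 98 98 98 98 98 99 98 98 9
[... 1017 characters left out ...]
89 188 186 187 184 133 105 103 95 85 71 66 64 61 61 61
158 191 191 190 191 191 191 191 191 191 190 191 191 191 190 190 188 189 189 191 191 190 190 190 190 189 183 155 104 80 66 64 61 61 62 62 63
160 191 192 191 191 191 191 191 191 190 190 191 191 190 191 190 190 190 189 190 190 190 190 190 189 190 190 190 174 88 70 74 73 77 75 68 72
[0.57109258 0.209383   0.20331519] want now [0.58129617 0.20866325 0.2102213 ] [ 0.24  0.41  1.78 -0.27  0.58  0.56] [-23.   12.6   4. ] 0.016711137760511276
angle 47.75883601810793 r 0.10523471872052378 off -0.00042517887055857934
[{"hand":0,"travel":[0.04, 1.66, -0.49],"twist":[-1.3, 0.2, -0.1]},{"hand":0,"travel":[0.01, 0.47, -0.23],"twist":[-0.0, 0.0, -0.0]}]
```

Emit:
move_arm([
  {"hand": 0, "travel": [0, -0.2, 0], "twist": [-4, 0, 0]},
  {"hand": 0, "travel": [0, -0.2, 0], "twist": [-4, 0, 0]},
  {"hand": 0, "travel": [0, -0.1, 0], "twist": [-4, 0, 0]},
  {"hand": 0, "travel": [0, 0, 0], "twist": [-4, 0, 0]},
  {"hand": 0, "travel": [0, 0, 0], "twist": [-4, 0, 0]},
], force=25)

```text
time: 20.73
position: [0.5744, 0.207, 0.2039]
tool_rot: [0.704, 0.627, 0.219, 0.252]
ft_force: [-19.2, 14.3, 1.6]
grip_width: 0.0172
grip_force: 25.0
```

```bash
cat > st.py <<'E'
from plan import *
o=robot.get_obs();p=np.array(o["position"]);q=R.from_quat(o["tool_rot"]).as_matrix();f=np.array(o["ft_force"])
print("t",o["time"],"p",p.round(4),"grasp",(p-.005*q[:,2]).round(4),"tilt",np.degrees(np.arcsin(q[2,1])).round(1),"az",np.degrees(np.arctan2(q[1,2],q[0,2])).round(1),"F",f.round(1),"Ftool",(q.T@f).round(1),"M",np.round(o["moment"],2),"q",np.round(o["q"],2),"w",round(o["grip_width"],4),round(o["grip_force"],1))
S=robot.camera("scene");g=cv2.cvtColor(S["frame"],cv2.COLOR_RGB2GRAY);Rm=R.from_euler('z',-.112).as_matrix()
# lever arm: light pixels around predicted arm midpoints
def pt(t,r,y=.077):
    a=np.radians(t-20);return Rm@np.array([.06-r*np.cos(a),y,.18+r*np.sin(a)])+[.5785,.081,0]
S0=__import__("pickle").load(open("c.pkl","rb"))[0];g0=cv2.cvtColor(S0["frame"],cv2.COLOR_RGB2GRAY).astype(int)
D=cv2.GaussianBlur(np.abs(g.astype(float)-g0),(0,0),.7)
sc=[]
for t in range(0,140,3):
    P=proj(S,[pt(t,r) for r in np.linspace(.05,.09,9)]);v=cv2.remap(g,P[:,0].astype(np.float32),P[:,1].astype(np.float32),1).ravel();d=cv2.remap(D.astype(np.float32),P[:,0].astype(np.float32),P[:,1].astype(np.float32),1).ravel();sc.append((t,int(v.mean()),int(d.mean())))
print(sc)
E
python3 st.py; sed 's/ROI/128,160,228,266/' see2.py > see3.py; python3 see3.py 45 50
```

```text
t 20.7333 p [0.5744 0.207  0.2039] grasp [0.5713 0.2074 0.2078] tilt 39.0 az -7.4 F [-19.2  14.3   1.6] Ftool [ 12.  -15.  -14.4] M [1.89 3.29 1.22] q [ 0.3   0.42  1.96 -1.12  0.29  1.43] w 0.0172 25.0
[(0, 181, 12), (3, 185, 7), (6, 189, 6), (9, 193, 5), (12, 196, 3), (15, 198, 2), (18, 200, 2), (21, 201, 2), (24, 195, 3), (27, 180, 4), (30, 167, 6), (33, 156, 7), (36, 148, 8), (39, 136, 14), (42, 110, 32), (45, 126, 39), (48, 147, 43), (51, 115, 33), (54, 94, 18), (57, 91, 11), (60, 92, 8), (63, 100, 10), (66, 116, 19), (69, 121, 23), (72, 119, 20), (75, 113, 17), (78, 114, 18), (81, 127, 27), (84, 132, 30), (87, 123, 23), (90, 111, 14), (93, 105, 9), (96, 100, 7), (99, 93, 5), (102, 85, 3), (105, 102, 1), (108, 116, 1), (111, 129, 1), (114, 138, 1), (117, 140, 1), (120, 135, 1), (123, 138, 1), (126, 150, 1), (129, 172, 1), (132, 185, 1), (135, 191, 1), (138, 192, 1)]
45.0 bar out,mid,in / arm in [[238.3, 139.8], [240.7, 145.1], [243.2, 150.6], [243.6, 151.5]]
50.0 bar out,mid,in / arm in [[239.6, 137.2], [242.1, 142.4], [244.6, 147.9], [245.0, 148.7]]
cols 228
128 44 43 43 44 43 
[... 1400 characters left out ...]
5 176 130 68 46 44 57 95 139 149 144 146 180 186 160 117 103 98 98 98 99 98 98 99 98 99 106 136 172 167 153 126
152 191 192 192 191 191 191 190 191 189 177 142 125 82 107 132 142 148 156 167 181 186 177 168 156 155 138 130 110 108 103 98 94 81 67 74 72 69 66
154 192 192 191 192 191 191 191 191 192 191 192 190 177 142 139 145 149 143 108 111 120 128 135 144 153 162 172 182 185 159 102 71 68 68 64 64 64 62
156 192 192 192 191 192 191 191 191 191 191 191 192 191 191 190 191 191 189 187 186 186 178 146 145 147 135 107 106 112 95 72 66 63 63 62 62 61 61
158 192 191 191 191 192 191 191 191 192 191 191 191 190 191 191 189 190 190 192 191 190 191 190 190 189 184 156 103 81 67 64 62 62 61 62 62 62 64
```

Tool-frame force is -z (-14 N): the hand is holding the bar too deep, pressing the lever toward its axle. I'll follow the force by backing out along -z while advancing along y.

Emit:
move_arm([
  {"hand": 0, "travel": [-0.1, 0, -0.4], "twist": [0, 0, 0]},
  {"hand": 0, "travel": [-0.1, 0, -0.4], "twist": [0, 0, 0]},
  {"hand": 0, "travel": [0, 0, 0], "twist": [0, 0, 0]},
])

```text
time: 21.08
position: [0.5782, 0.2063, 0.2146]
tool_rot: [0.703, 0.625, 0.223, 0.255]
ft_force: [4.4, 10.0, -7.5]
grip_width: 0.0173
grip_force: 25.0
```

```bash
python3 st.py
```

```text
t 21.0833 p [0.5782 0.2063 0.2146] grasp [0.5751 0.2067 0.2185] tilt 39.6 az -7.1 F [ 4.4 10.  -7.5] Ftool [10.5 -2.3  7.8] M [1.57 0.76 1.13] q [ 0.3   0.4   1.95 -1.08  0.3   1.39] w 0.0173 25.0
[(0, 181, 12), (3, 185, 7), (6, 189, 6), (9, 193, 5), (12, 196, 3), (15, 198, 2), (18, 199, 2), (21, 201, 2), (24, 194, 3), (27, 180, 4), (30, 167, 5), (33, 157, 7), (36, 149, 7), (39, 142, 8), (42, 133, 9), (45, 120, 12), (48, 104, 25), (51, 125, 45), (54, 139, 53), (57, 106, 26), (60, 93, 10), (63, 93, 8), (66, 104, 15), (69, 121, 24), (72, 122, 24), (75, 118, 20), (78, 109, 16), (81, 123, 25), (84, 138, 36), (87, 133, 33), (90, 121, 23), (93, 110, 14), (96, 103, 10), (99, 96, 8), (102, 87, 4), (105, 102, 2), (108, 116, 1), (111, 129, 1), (114, 138, 1), (117, 140, 1), (120, 134, 1), (123, 139, 1), (126, 149, 1), (129, 172, 1), (132, 184, 1), (135, 191, 1), (138, 192, 1)]
```

Emit:
move_arm([
  {"hand": 0, "travel": [0.1, 0.45, -0.22], "twist": [0, 0, 0]},
  {"hand": 0, "travel": [0.1, 0.47, -0.2], "twist": [0, 0, 0]},
  {"hand": 0, "travel": [0, 0.48, -0.16], "twist": [0, 0, 0]},
  {"hand": 0, "travel": [0, 0.5, -0.13], "twist": [0, 0, 0]},
])

```text
time: 21.47
position: [0.5873, 0.2052, 0.2302]
tool_rot: [0.704, 0.625, 0.22, 0.255]
ft_force: [5.4, 9.2, -11.9]
grip_width: 0.0175
grip_force: 25.0
```

```bash
sed -i 's/^print(sc)/b=max(sc,key=lambda s:s[2] if s[0]<66 or len(__import__("sys").argv)>1 else 0);print("peaks",[s for i,s in enumerate(sc) if s[2]>20])/' st.py; python3 st.py
```

```text
t 21.4667 p [0.5873 0.2052 0.2302] grasp [0.5842 0.2056 0.2341] tilt 39.4 az -7.6 F [  5.4   9.2 -11.9] Ftool [ 9.9 -4.2 11.8] M [1.36 1.24 0.91] q [ 0.29  0.38  1.91 -0.93  0.33  1.22] w 0.0175 25.0
peaks [(60, 114, 30), (63, 137, 42), (66, 107, 24), (72, 116, 25), (75, 118, 25), (84, 134, 33), (87, 141, 39), (90, 132, 32), (93, 120, 23)]
```

Emit:
move_arm([
  {"hand": 0, "travel": [0.1, 0.5, 0.03], "twist": [0, 0, 0]},
  {"hand": 0, "travel": [0.1, 0.52, 0.05], "twist": [0, 0, 0]},
  {"hand": 0, "travel": [0.1, 0.52, 0.06], "twist": [0, 0, 0]},
  {"hand": 0, "travel": [0, 0.52, 0.06], "twist": [0, 0, 0]},
])

```text
time: 21.85
position: [0.6, 0.2037, 0.2409]
tool_rot: [0.705, 0.625, 0.216, 0.256]
ft_force: [-11.5, 3.8, 4.2]
grip_width: 0.0171
grip_force: 25.0
```

```bash
python3 st.py
```

```text
t 21.85 p [0.6    0.2037 0.2409] grasp [0.5969 0.2042 0.2448] tilt 39.1 az -8.3 F [-11.5   3.8   4.2] Ftool [  2.3  -6.6 -10.8] M [0.46 1.86 0.24] q [ 0.28  0.38  1.87 -0.82  0.37  1.1 ] w 0.0171 25.0
peaks [(69, 107, 23), (72, 132, 41), (75, 120, 32), (78, 114, 24), (84, 125, 28), (87, 142, 40), (90, 137, 37), (93, 125, 28), (96, 115, 22)]
```

Emit:
move_arm([
  {"hand": 0, "travel": [0, 0.5, -0.15], "twist": [0, 0, 0]},
  {"hand": 0, "travel": [0, 0.52, -0.05], "twist": [0, 0, 0]},
  {"hand": 0, "travel": [0, 0.52, 0.02], "twist": [0, 0, 0]},
  {"hand": 0, "travel": [0, 0.52, 0.05], "twist": [0, 0, 0]},
])

```text
time: 22.23
position: [0.6156, 0.2017, 0.2536]
tool_rot: [0.706, 0.625, 0.215, 0.255]
ft_force: [-5.2, 4.7, -4.5]
grip_width: 0.0171
grip_force: 25.0
```

```bash
python3 st.py
```

```text
t 22.2333 p [0.6156 0.2017 0.2536] grasp [0.6125 0.2021 0.2575] tilt 39.0 az -8.4 F [-5.2  4.7 -4.5] Ftool [ 4.1 -7.3 -0.1] M [0.87 2.02 0.4 ] q [ 0.27  0.37  1.82 -0.72  0.4   0.98] w 0.0171 25.0
peaks [(75, 113, 27), (78, 117, 30), (81, 121, 31), (84, 126, 33), (87, 139, 39), (90, 140, 39), (93, 125, 28), (96, 115, 22)]
```

Emit:
move_arm([
  {"hand": 0, "travel": [0, 0.5, 0.08], "twist": [0, 0, 0]},
  {"hand": 0, "travel": [0, 0.5, 0.12], "twist": [0, 0, 0]},
  {"hand": 0, "travel": [0, 0.49, 0.15], "twist": [0, 0, 0]},
  {"hand": 0, "travel": [0, 0.48, 0.18], "twist": [0, 0, 0]},
])

```text
time: 22.62
position: [0.6342, 0.1994, 0.2629]
tool_rot: [0.705, 0.625, 0.215, 0.256]
ft_force: [-8.0, 4.6, -1.6]
grip_width: 0.0174
grip_force: 25.0
```

```bash
python3 st.py; python3 - <<'E'
from h import *
S=robot.camera("scene");g=cv2.cvtColor(S["frame"],cv2.COLOR_RGB2GRAY);Rm=R.from_euler('z',-.112).as_matrix()
for t in(90,100,110):
    a=np.radians(t-20);print(t,proj(S,np.array([[.06-r*np.cos(a),y,.18+r*np.sin(a)] for r,y in((0,.077),(.1,.077),(.1,.146))])@Rm.T+[.5785,.081,0]).round(1).tolist())
print("cols 240");[print(r,*g[r,240:282]) for r in range(112,166,2)]
E
```

```text
t 22.6167 p [0.6342 0.1994 0.2629] grasp [0.631  0.1999 0.2668] tilt 39.1 az -8.4 F [-8.   4.6 -1.6] Ftool [ 3.6 -7.6 -4.2] M [0.73 1.94 0.31] q [ 0.26  0.38  1.78 -0.65  0.42  0.9 ] w 0.0174 25.0
peaks [(75, 114, 26), (78, 115, 27), (81, 109, 21), (87, 136, 35), (90, 145, 45), (93, 143, 44), (96, 129, 35), (99, 108, 23)]
90 [[275.6, 160.9], [263.9, 131.6], [257.4, 120.8]]
100 [[275.6, 160.9], [270.0, 129.4], [263.3, 118.6]]
110 [[275.6, 160.9], [276.3, 128.2], [269.4, 117.5]]
cols 240
112 43 53 68 75 48 58 93 94 89 71 53 48 47 57 68 67 54 46 41 39 40 50 71 80 82 81 82 82 82 83 82 81 83 84 85 84 88 113 153 145 125 116
114 43 44 44 44 42 38 51 66 51 54 64 48 47 48 50 59 68 68 55 46 43 40 47 62 80 82 82 83 83 81 82 83 83 83 83 83 85 92 115 129 143 136
116 43 46 47 40 38 38 37 38 38 44 43 49 65 52 47 47 52 59 72 71 54 46 42 44 56 72 80 82 82 82 83 83 83 83 84 84 84 91 112 116 118 121
118 60 84 96 82 72 45 37 37 38 39 41 45 55 72 70 53 49 47 51 55 49 46 46 44 43 47 58 72 81 83 83 83 82 82 84 83 84 89 108 113 115 123
120 102 105 106 106 102 91 75 69 45 38 37 40 42 46 52 71 69 54 44 44 44 
[... 2747 characters left out ...]
2 99 103 116 120 121 120 118 111 115 126
158 191 191 190 189 189 190 191 190 191 191 190 190 189 183 156 109 99 98 99 101 98 93 64 62 63 63 62 62 63 63 71 91 100 101 103 114 115 113 114 112 115 128
160 191 191 190 190 190 190 190 190 190 191 190 190 191 190 190 180 128 103 104 104 107 102 79 73 78 83 93 101 93 86 73 92 99 100 101 105 114 119 123 113 116 131
162 191 190 191 189 190 191 190 190 191 189 186 189 202 203 204 202 196 179 191 195 209 203 165 124 120 119 122 123 122 113 87 98 100 100 101 105 115 125 125 114 117 132
164 190 190 190 190 190 190 190 191 183 167 191 213 217 216 215 216 216 216 216 216 211 188 174 130 122 122 122 122 121 122 116 100 98 100 101 105 114 124 121 113 116 132
```

```bash
cat > fit.py <<'E'
from h import *
from scipy.optimize import least_squares
P=np.array([[.5744,.2070,.2039],[.5782,.2063,.2146],[.5873,.2052,.2302],[.6,.2037,.2409],[.6156,.2017,.2536],[.6342,.1994,.2629]])
import sys
for a in sys.argv[1:]: P=np.vstack([P,eval(a)])
c,s=np.cos(.112),np.sin(.112);xd=P[:,0]*c-P[:,1]*s;z=P[:,2]
f=lambda v:np.hypot(xd-v[0],z-v[1])-.1
r=least_squares(f,[.63,.17]);print("centre",r.x,"res mm",(r.fun*1e3).round(1));th=20+np.degrees(np.arctan2(z-r.x[1],r.x[0]-xd));print("theta",th.round(1))
dx=r.x[0]-xd[-1];dz=r.x[1]+.1-z[-1];print("to top: dxd,dz mm",dx*1e3,dz*1e3, "tool y,z cm",(dx*.776+dz*.63)*100,(dx*.63-dz*.776)*100)
E
python3 fit.py
```

```text
centre [0.64042056 0.16799797] res mm [-0.5  0.4  1.1 -1.  -0.2  0.3]
theta [41.2 47.7 58.  67.4 79.1 91.1]
to top: dxd,dz mm 32.480246961211435 5.097967686025107 tool y,z cm 2.841639128409589 1.6506532661207718
```

Emit:
move_arm([
  {"hand": 0, "travel": [0, 0.45, 0.15], "twist": [0, 0, 0]},
  {"hand": 0, "travel": [0, 0.44, 0.2], "twist": [0, 0, 0]},
  {"hand": 0, "travel": [0, 0.42, 0.22], "twist": [0, 0, 0]},
  {"hand": 0, "travel": [0, 0, 0], "twist": [0, 0, 0]},
])

```text
time: 23.05
position: [0.6487, 0.1977, 0.2672]
tool_rot: [0.705, 0.625, 0.216, 0.256]
ft_force: [-5.7, 3.5, -1.3]
grip_width: 0.0176
grip_force: 25.0
```

```bash
python3 st.py; python3 - <<'E'
from h import *
S=robot.camera("scene");g=cv2.cvtColor(S["frame"],cv2.COLOR_RGB2GRAY)
print("cols 258");[print(r,*g[r,258:288]) for r in range(118,164,2)]
E
```

```text
t 23.05 p [0.6487 0.1977 0.2672] grasp [0.6456 0.1981 0.2711] tilt 39.1 az -8.4 F [-5.7  3.5 -1.3] Ftool [ 2.8 -5.6 -2.9] M [0.57 1.62 0.26] q [ 0.24  0.39  1.75 -0.61  0.43  0.85] w 0.0176 25.0
peaks [(75, 113, 21), (78, 116, 26), (81, 116, 24), (87, 132, 33), (90, 144, 43), (93, 133, 35), (96, 119, 28), (99, 119, 35), (102, 123, 36)]
cols 258
118 45 53 69 76 65 48 45 45 44 44 44 47 45 45 59 73 82 83 84 89 108 113 116 122 130 133 131 119 114 117
120 42 44 46 50 54 43 43 44 45 46 49 49 46 46 49 61 79 84 84 90 108 113 115 116 119 118 118 116 116 116
122 46 40 40 45 44 43 41 44 46 49 53 52 52 58 72 81 83 85 90 98 119 124 130 135 138 152 168 163 164 172
124 94 73 50 41 44 45 44 44 44 48 51 52 54 57 64 78 103 154 190 217 226 227 226 235 241 242 241 240 239 236
126 99 99 95 76 51 43 44 46 44 45 48 55 74 101 111 80 124 180 167 143 142 152 150 164 211 231 233 232 233 233
128 98 99 99 100 99 89 58 49 50 48 49 83 140 154 149 106 98 117 139 187 197 164 157 154 155 192 230 234 235 234
130 99 99 99 99 100 105 102 61 49 50 50 68 103 111 115 118 105 112 124 151 191 200 158 148 148 151 171 217 232 
[... 1149 characters left out ...]
37 139 143 145 147
152 99 99 100 100 99 92 69 66 63 64 63 63 70 93 118 126 129 122 114 130 131 114 116 127 135 136 140 143 145 147
154 99 100 100 99 92 64 63 62 63 64 63 62 71 92 103 112 118 123 120 115 121 112 116 127 136 136 140 143 145 147
156 99 100 100 100 92 62 63 63 64 62 63 64 70 91 99 102 114 123 121 120 115 111 116 127 135 137 140 144 145 147
158 99 100 99 100 92 61 61 63 63 63 62 64 70 91 99 100 101 111 111 110 111 112 115 128 134 137 140 143 145 146
160 105 104 108 106 99 94 76 81 93 101 93 85 73 91 98 99 101 105 112 119 124 113 117 132 135 137 140 143 145 147
162 191 193 209 203 166 126 119 120 121 123 121 114 87 97 100 100 101 105 112 116 125 113 117 131 134 137 140 144 146 146
```

```bash
python3 fit.py '[.6487,.1977,.2672]'
```

```text
centre [0.64072315 0.16841068] res mm [-0.4  0.5  1.1 -1.1 -0.4  0.   0.4]
theta [40.9 47.4 57.7 67.1 78.8 90.9 99.6]
to top: dxd,dz mm 18.183678750969268 1.2106838144753107 tool y,z cm 1.4873265513871599 1.0516226973077798
```

Emit:
move_arm([
  {"hand": 0, "travel": [0, 0.4, 0.28], "twist": [0, 0, 0]},
  {"hand": 0, "travel": [0, 0.4, 0.3], "twist": [0, 0, 0]},
  {"hand": 0, "travel": [0, 0, 0], "twist": [0, 0, 0]},
  {"hand": 0, "travel": [0, 0, 0], "twist": [0, 0, 0]},
])

```text
time: 23.48
position: [0.658, 0.1964, 0.2675]
tool_rot: [0.705, 0.625, 0.216, 0.256]
ft_force: [-6.3, 4.3, -0.7]
grip_width: 0.0172
grip_force: 25.0
```

```bash
python3 st.py; python3 - <<'E'
from h import *
import pickle
S=robot.camera("scene");g=cv2.cvtColor(S["frame"],cv2.COLOR_RGB2GRAY)
print("cols 262");[print(r,*g[r,262:288]) for r in range(118,152,2)]
Rm=R.from_euler('z',-.112).as_matrix()
for t in(100,105,110,115):
    a=np.radians(t-20);print(t,proj(S,np.array([[.06-r*np.cos(a),y,.18+r*np.sin(a)] for r,y in((.06,.077),(.1,.077),(.1,.146))])@Rm.T+[.5785,.081,0]).round(1).tolist())
# top view: grip bar outside the fingers
T=robot.camera("top");pickle.dump((S,T),open("c9.pkl","wb"));g=cv2.cvtColor(T["frame"],cv2.COLOR_RGB2GRAY);
for t in(100,105,110,115):
    a=np.radians(t-20);print("T",t,proj(T,np.array([[.06-r*np.cos(a),y,.18+r*np.sin(a)] for r,y in((.0,.077),(.1,.077),(.1,.146))])@Rm.T+[.5785,.081,0]).round(1).tolist())
print("top cols 176");[print(r,*g[r,160:212]) for r in range(160,204,2)]
E
```

```text
t 23.4833 p [0.658  0.1964 0.2675] grasp [0.6548 0.1969 0.2713] tilt 39.1 az -8.4 F [-6.3  4.3 -0.7] Ftool [ 3.5 -5.7 -3.8] M [0.55 1.71 0.3 ] q [ 0.24  0.4   1.73 -0.59  0.44  0.82] w 0.0172 25.0
peaks [(78, 111, 21), (81, 115, 22), (87, 131, 32), (90, 145, 43), (93, 136, 37), (96, 118, 26), (99, 110, 23), (102, 107, 23)]
cols 262
118 47 58 70 65 45 45 45 44 46 43 47 47 45 49 62 87 107 112 115 122 131 133 131 118 114 117
120 45 44 49 54 44 44 45 47 45 49 49 51 48 50 62 86 108 112 114 117 119 119 118 115 116 116
122 42 41 43 44 43 43 42 46 50 53 53 53 56 72 88 100 119 124 129 134 138 151 169 162 163 170
124 50 47 43 41 44 44 46 42 47 50 52 57 83 146 191 218 226 228 226 236 241 241 241 240 240 236
126 56 49 50 47 45 43 48 55 52 48 59 95 142 181 167 143 142 152 149 163 211 231 232 232 232 234
128 100 91 60 50 49 50 61 80 77 57 69 112 117 119 140 187 198 164 156 154 155 192 230 234 234 234
130 99 104 103 61 51 49 54 60 72 82 80 103 108 113 124 151 192 201 158 149 147 149 171 217 232 233
132 99 100 98 93 76 54 51 50 53 61 82 104 109 114 121 134 146 179 203 174 150 148 148 160 209 231
134
[... 4431 characters left out ...]
7 81 109 132 140 155 210 186 109 68 60 71 77 78 78 79 78 79
196 38 39 37 38 38 38 38 37 35 33 33 34 37 39 51 60 69 68 60 59 69 59 53 67 76 78 77 78 77 78 78 77 77 77 78 77 81 84 88 93 106 95 81 77 77 77 77 77 77 77 79 80
198 38 38 38 38 38 37 37 35 33 32 33 33 36 40 55 81 84 81 97 90 82 59 51 69 75 77 76 76 77 76 77 78 76 76 77 77 76 77 77 77 78 78 78 78 77 78 78 78 77 76 77 79
200 36 37 36 37 38 37 35 33 31 32 33 33 36 38 42 45 44 45 51 52 44 37 45 67 76 76 75 75 76 76 75 76 75 75 75 76 76 76 76 76 77 77 77 78 77 77 78 78 78 78 80 80
202 37 36 37 35 36 33 31 31 32 32 32 32 35 34 40 43 43 44 48 49 43 37 43 65 74 75 74 74 75 75 76 75 75 76 75 75 76 77 76 76 77 76 76 76 76 76 76 78 78 77 77 79
```

Emit:
move_arm([
  {"hand": 0, "travel": [0, 0.2, 0.17], "twist": [0, 0, 0]},
  {"hand": 0, "travel": [0, 0, 0], "twist": [0, 0, 0]},
  {"hand": 0, "travel": [0, 0, 0], "twist": [0, 0, 0]},
  {"hand": 0, "travel": [0, 0, 0], "twist": [0, 0, 0]},
  {"hand": 0, "travel": [0, 0, 0], "twist": [0, 0, 0]},
])

```text
time: 24.05
position: [0.6603, 0.1961, 0.2674]
tool_rot: [0.705, 0.625, 0.215, 0.256]
ft_force: [-6.7, 3.3, -0.6]
grip_width: 0.017
grip_force: 25.0
```

Emit:
move_arm([
  {"hand": 0, "travel": [0, 0, 0], "twist": [0, 0, 0]},
  {"hand": 0, "travel": [0, 0, 0], "twist": [0, 0, 0]},
  {"hand": 0, "travel": [0, 0, 0], "twist": [0, 0, 0]},
  {"hand": 0, "travel": [0, 0, 0], "twist": [0, 0, 0]},
  {"hand": 0, "travel": [0, 0, 0], "twist": [0, 0, 0]},
])

```text
time: 24.47
position: [0.6603, 0.1961, 0.2674]
tool_rot: [0.705, 0.625, 0.215, 0.256]
ft_force: [-7.2, 4.2, -1.3]
grip_width: 0.0169
grip_force: 25.0
```

```bash
python3 st.py; python3 fit.py '[.6487,.1977,.2672]' '[.658,.1964,.2675]' "[$(python3 -c "
from rig import robot
print(','.join(str(float(x)) for x in robot.get_obs()['position']))")]"; python3 - <<'E'
from h import *
import pickle
S0,T0=pickle.load(open("c.pkl","rb"));S=robot.camera("scene");T=robot.camera("top")
for n,c in(("T0",T0),("T",T)):
    g=cv2.cvtColor(c["frame"],cv2.COLOR_RGB2GRAY);print(n,"cols 212");[print(r,*g[r,212:246:1]) for r in range(144,200,4)]
g=cv2.cvtColor(T["frame"],cv2.COLOR_RGB2GRAY);print("bar rows at cols 184,186,188, arm 192",[(r,*g[r,[184,186,188,192]]) for r in range(164,184)])
# mug in scene: rim & inside
g=cv2.cvtColor(S["frame"],cv2.COLOR_RGB2GRAY);h=cv2.cvtColor(S["frame"],cv2.COLOR_RGB2HSV)
m=cv2.inRange(h,(28,50,15),(52,255,200));m[:, :225]=0;m[:,310:]=0;m[:180]=0;m[270:]=0;print(cv2.connectedComponentsWithStats(m)[2])
t=np.arange(0,2*np.pi,.05);P=proj(S,np.c_[.580+.043*np.cos(t),.0815+.043*np.sin(t),0*t+.096]);print("rim pred",P.min(0),P.max(0))
# small bright/ice objects on worktop near mug
d=cv2.absdiff(cv2.cvtColor(S["frame"],cv2.COLOR_RGB2GRAY),cv2.cvtColor(S0["frame"],cv2.COLOR_RGB2GRAY));d=np.uint8(d>40)*255;d[:195]=0;d[:,:150]=0;n,l,s,c=cv2.connectedComponentsWithStats(d);print([x.tolist() for x in s[1:] if x[4]>8])
E
```

```text
t 24.4667 p [0.6603 0.1961 0.2674] grasp [0.6572 0.1966 0.2713] tilt 39.1 az -8.4 F [-7.2  4.2 -1.3] Ftool [ 3.3 -6.7 -3.9] M [0.48 1.72 0.32] q [ 0.24  0.4   1.72 -0.59  0.44  0.82] w 0.0169 25.0
peaks [(78, 113, 22), (81, 116, 23), (87, 131, 32), (90, 145, 43), (93, 136, 37), (96, 117, 26), (99, 109, 22)]
centre [0.6404306  0.16804711] res mm [-0.5  0.4  1.1 -1.1 -0.3  0.3  0.8 -0.2 -0.4]
theta [ 41.1  47.6  57.9  67.4  79.1  91.1  99.8 105.1 106.4]
to top: dxd,dz mm 6.207594920993653 0.635667681915919 tool y,z cm 0.5217564298298104 0.34175066790592484
T0 cols 212
144 239 231 225 225 220 216 214 216 226 228 228 228 229 229 229 229 228 228 229 229 229 229 229 228 228 228 233 231 192 240 248 249 249 248
148 240 232 228 225 216 214 214 215 226 228 229 229 231 231 226 228 230 229 229 229 229 228 229 228 228 228 230 218 205 243 248 249 249 248
152 240 229 226 221 216 215 214 218 226 228 229 243 247 247 247 247 246 246 243 229 211 224 228 228 228 231 230 216 238 247 249 249 248 245
156 236 229 225 217 214 214 215 218 225 229 233 242 244 244 244 244 243 242 235 201 211 226 228 228 227 230
[... 4118 characters left out ...]
5), np.uint8(45), np.uint8(45), np.uint8(89)), (177, np.uint8(58), np.uint8(54), np.uint8(50), np.uint8(74)), (178, np.uint8(73), np.uint8(72), np.uint8(66), np.uint8(80)), (179, np.uint8(77), np.uint8(79), np.uint8(77), np.uint8(80)), (180, np.uint8(76), np.uint8(79), np.uint8(78), np.uint8(80)), (181, np.uint8(77), np.uint8(77), np.uint8(76), np.uint8(79)), (182, np.uint8(77), np.uint8(77), np.uint8(77), np.uint8(78)), (183, np.uint8(77), np.uint8(78), np.uint8(78), np.uint8(78))]
[[     0      0    560    420 234200]
 [   248    200     31     40   1000]]
rim pred [246.60619654 194.85048438] [277.99796421 213.60770529]
[[182, 215, 16, 18, 121], [171, 221, 10, 3, 16], [271, 290, 9, 7, 31]]
```

Emit:
move_arm([
  {"hand": 0, "travel": [0, 0.15, 0.12], "twist": [0, 0, 0]},
  {"hand": 0, "travel": [0, 0, 0], "twist": [0, 0, 0]},
  {"hand": 0, "travel": [0, 0, 0], "twist": [0, 0, 0]},
  {"hand": 0, "travel": [0, 0, 0], "twist": [0, 0, 0]},
  {"hand": 0, "travel": [0, 0, 0], "twist": [0, 0, 0]},
])

```text
time: 25.03
position: [0.6621, 0.1959, 0.2674]
tool_rot: [0.705, 0.625, 0.215, 0.256]
ft_force: [-6.5, 3.9, -0.2]
grip_width: 0.0171
grip_force: 25.0
```

```bash
python3 - <<'E'
from h import *
import pickle
S0,T0=pickle.load(open("c.pkl","rb"));S=robot.camera("scene");T=robot.camera("top");o=robot.get_obs();print(o["position"],np.round(o["ft_force"],1),np.round(o["joint_velocities"],3))
for c in(S0,S): print(c["frame"][224,[182,186,190,194]].tolist(),c["frame"][219,[182,186,190,194]].tolist())
def comp(c,lo,hi,mn):
    m=cv2.inRange(cv2.cvtColor(c["frame"],cv2.COLOR_RGB2HSV),lo,hi);n,l,s,ce=cv2.connectedComponentsWithStats(m);return [(s[i].tolist(),ce[i].round(1).tolist()) for i in range(1,n) if s[i,4]>mn and 130<ce[i][0]<380 and ce[i][1]>230]
for c in(T0,T): print("orange",comp(c,(5,180,120),(18,255,255),20),"white",comp(c,(0,0,170),(180,40,255),40)[:4])
for c in(S0,S):
    h=cv2.inRange(cv2.cvtColor(c["frame"],cv2.COLOR_RGB2HSV),(5,180,100),(18,255,255));h[:,220:]=0;h[:190]=0;h[260:]=0;y,x=np.nonzero(h);print(len(x),x.mean(),y.mean())
g=cv2.cvtColor(T["frame"],cv2.COLOR_RGB2GRAY).astype(int);print([(r,g[r,186],g[r,192]) for r in range(167,180)])
E
```

```text
[0.6621196  0.19586717 0.26737137] [-6.5  3.3 -0.6] [ 0.     0.     0.001 -0.002  0.     0.   ]
[[91, 63, 49], [214, 151, 120], [223, 212, 199], [80, 78, 76]] [[225, 130, 72], [194, 109, 59], [226, 132, 71], [89, 69, 62]]
[[85, 60, 47], [153, 110, 88], [118, 110, 103], [54, 50, 48]] [[216, 123, 68], [135, 80, 50], [121, 72, 45], [77, 59, 49]]
orange [([173, 268, 25, 31, 317], [185.1, 283.3])] white [([318, 266, 66, 25, 464], [345.2, 278.6]), ([258, 269, 22, 10, 94], [269.1, 273.3]), ([198, 274, 40, 10, 159], [213.8, 277.8]), ([208, 303, 155, 16, 962], [285.2, 313.4])]
orange [([174, 268, 24, 31, 309], [184.9, 283.3])] white [([318, 266, 66, 25, 467], [345.3, 278.5]), ([258, 269, 22, 10, 94], [269.1, 273.3]), ([213, 274, 25, 7, 76], [222.8, 276.3]), ([208, 303, 155, 16, 966], [285.3, 313.4])]
125 181.912 216.968
103 181.04854368932038 216.44660194174756
[(167, np.int64(79), np.int64(79)), (168, np.int64(71), np.int64(79)), (169, np.int64(56), np.int64(76)), (170, np.int64(49), np.int64(76)), (171, np.int64(51), np.int64(127)), (172, np.int64(55), np.int64(161)), (173, np.int64(53), np.int64(161)), (174, np.int64(48), np.int64(137)), (175, np.int64(44), np.int64(97)), (176, np.int64(49), np.int64(75)), (177, np.int64(69), np.int64(79)), (178, np.int64(79), np.int64(82)), (179, np.int64(78), np.int64(80))]
```

```bash
python3 -c "
from rig import robot
print(robot.hand_in())"
```

```text
the job is handed in; nothing more can be done
None
```

I handed the job in at about 25 s: the mug is upright under the spout (within about 4 mm), the lever is held steady at roughly 110° (straight up), and the other things are where they were; the hopper is empty and I saw no loose ice on the worktop, but the spout hid the mug's inside, so I could not count the five cubes. The lever slipped back to rest once, after the mug was in place, and I gripped it again.

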